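Clamp the mill jar and latch the hood

TASK

The steel jar in the well of the laboratory mill is still loose: turn the black clamp knob clockwise until it is fully tight on the jar. Then close the clear hood over it and press it down until the catch snaps and holds it shut. Do not knock over the bottles and the beaker.

Things in the scene. Friction and masses are not known exactly. Their poses are not given: they have to be found in the camera images.
- mill: grey bench mill, fixed, 200 x 220 x 100 mm high (x, y, z); origin at the centre of its underside. A 140 x 160 mm well opens in its top; a steel bridge bar 160 x 36 mm lies along x across the well, its upper face 114 mm up, and carries the clamp screw at the centre. The hood is hinged on the +y side; the spring catch is on the -y side, 105 mm from the centre, up to 120 mm high
- jar: steel grinding jar, 96 mm across, 72 mm high, fixed in the well under the screw; origin at the centre of its underside. Its top differs from run to run: the screw's foot starts 2 to 6 mm above it
- screw: clamp screw with round knurled black knob, 56 mm across, 32 mm high; origin: centre of the knob's underside, z up; foot 50 mm below. Clockwise from above lowers it 1.6 mm per rad. Drag about 0.3 N m until the foot meets the jar, 1.5 to 4 rad from the start; then the torque climbs about 0.2 N m per 0.2 rad; 0.5 rad on it is surely tight and stays so. Grip it with 60 N or more, or it slips
- hood (a joint): hinge of the clear hood, rad: 0 shut, 1.85 to 2.0 at the start, standing open and leaning back to its stop at 2.0 (past upright, leaning away from the knob). Pushed inward to below about 0.9 it sinks slowly by its own weight against a damper (some seconds) and stops on the spring catch at about 0.075; pressing its free edge with some 8 to 15 N snaps it past the catch to 0, where it is held
- hood_hinge (a point): the middle of the hood's hinge axis, 95 mm from the mill's centre to its +y side, 100 mm above the table; the axis runs along the mill's x. The hood is a clear box with grey edges, 170 x 190 x 74 mm high when shut, open below, about 0.35 kg; it reaches 190 mm from the hinge to its free edge, and its flat roof lies 74 mm off the plane through hinge and rim
- press_pad (a point): centre of the outer face of the grey press pad, 70 x 36 mm, on the hood's roof near its free edge, 170 mm from the hinge along the hood and 80 mm off the plane of hinge and rim. With the hood shut it faces up, 180 mm above the table, 75 mm from the mill's centre to its -y side; with the hood open it faces away from the knob, about 220 mm above the table
- reagent: white plastic jar, 64 mm across, 130 mm high, loose bystander; origin at the centre of its underside
- washbottle: white plastic bottle, 66 mm across, 170 mm high, loose bystander; origin at the centre of its underside
- beaker: glass beaker, 70 mm across, 80 mm high, loose bystander; origin at the centre of its underside

How it is judged:
By the outcome, as a careful person would: the job done as asked, in the order asked, and still so for the second after the job is handed in, with the robot touching nothing.
It also fails if it takes over 72 s, if anything falls off the work surface, if the arm or the gripper's body presses on something with over 40 N, if the wrist force passes 120 N, or if a joint passes its speed limit or range.

ROBOT

A 6-joint arm with a two-finger parallel gripper is mounted at the origin on the work surface. World frame = base frame: x ahead of the robot, y to its left, z up, the work surface at z = 0. Lengths are in m, angles in degrees, forces in N, time in s.
With the tool pointing down it reaches from about 0.35 to 0.875 m from the base axis. Payload 4.2 kg.
Tool frame: the origin (TCP) lies on the centre line of the jaws, within the pads' length; the fingertips stand 11 mm ahead of it and the grasp point (between the pads) lies 8 mm behind it; z points along the fingers, y is the line along which they close (so a half turn about z gives the same grasp; the last joint's range is limited). The gripper opens to 87 mm and grips with 3 to 60 N. Pads are 19 mm wide; open, the fingers measure 117 mm over their backs; the gripper's body (75 mm by 190 mm) begins 51 mm behind the grasp point.
Start: joints at [-57.261, 22.042, 0.453, 0, -68.411, -14.817], TCP at [0.192, -0.595, 0.208] pointing down, gripper open.
Joint ranges: [-179.83, 179.83], [-69.29, 118.12], [-61.27, 80.66], [-181.25, 117.63], [-171.15, -9.14], [-177.46, 177.46]. Speed limits (degrees/s): [159.86, 159.86, 180, 180, 180, 180].

INTERFACE

Orientations are given as a 3x3 rotation matrix whose columns are the frame's x, y, z axes.
In Python, from station import r gives the robot as it stands.
- The arm moves only by the tool servo_tool, never from a script. Its argument "commands" is a list that holds one entry, the list of rows, each a list of 7 numbers: the closure, from 0 (fully open) to 1 (shut), then the shift along the tool's x, y, z in mm, then the turn, a rotation vector about the tool's x, y, z in rad. In form: [[[claw, x, y, z, ax, ay, az], ...]]. A call has exactly 5 rows; each row is the pose to reach, as a shift and turn from the pose commanded when the call began, along the tool's axes at that moment; what a row does not reach only later rows make up. A row lasts 1/10 s, in which the tool goes at most 50 mm and 8.59 degrees, less where a joint would pass 70% of its speed; a pose out of reach is approached as far as the arm can. A call with a gripper value outside its range is refused whole. The fingers move at their own pace and stop on an object; the grip force is fixed at half the most. Time passes only in rows, so rows that repeat a pose let the fingers close, or fill a call up. It gives the time, the measured TCP pose, the force, the opening and the grip force at its end, in the units of the state.
- r.sense(): the state, without advancing time (a new reading comes with each control period).
- r.capture(name): name is "side" or "top" or "wrist"; returns a dict with "pixels" (384x512x3 uint8, red, green, blue), "camera_matrix" (3x3 intrinsics, pixels), "R" (3x3) and "t" (3): a world point X has camera coordinates R X + t. Camera axes: x right, y down, z forward; pixel columns grow to the right and rows downward; lengths in m; the calibration is good to about 2 mm. The wrist camera is an equidistant fisheye: a pixel r from the principal point sees the ray r / f radians off the axis. A picture is of the moment at which its call begins. There is no depth.
- r.finish_job(): hands the job in; it is judged then, once.
The state is a dict: "time_s": time; "joints": joint angles; "joint_velocities": joint speeds; "effort": joint torques, N m; "tcp_pos": TCP position; "ee_rot": TCP orientation; "wrist_force": force on the tool from outside, world axes, zero at the start; "moment": the same for the moment, N m; "gripper_width": opening from 0.0 (shut) to 1.0 (fully open); "gripper_force": force on a finger pad.
Only numpy, scipy, OpenCV 4.12 (cv2) and the standard library are available. Lean on these libraries where they do the work, as an engineer would, in place of code of your own. Each camera call takes 0.05 s, during which the arm holds its last target. There are 200 camera calls.

## Working session

There is one attempt and no reset: what is moved stays moved. The work goes in short steps, Python scripts to look and compute and a tool call to move; the robot and the scene stay as the last step left them, time stands still between calls to the robot, and variables do not carry over. Pictures are saved under pics/ and viewed, at most 10 in all, crops included, and the job is handed in when it is done.

Besides the shell and the picture viewer there is one more tool, called after "Request:" as name([rows], argument=value, ...), one row to a line, values as JSON. servo_tool: Moves the arm, as the interface text tells. Its arguments: {"type":"object","properties":{"commands":{"type":"array","items":{"type":"array","items":{"type":"array","items":{"type":"number"}}}}},"required":["commands"]}

```bash
mkdir -p pics; ls; python3 - <<'E'
from station import r
import cv2,pickle
d={}
for n in("side","top"):
    c=r.capture(n);d[n]=c;cv2.imwrite(f"pics/{n}0.png",cv2.resize(c["pixels"][:,:,::-1],(800,600),interpolation=cv2.INTER_CUBIC))
    print(n,c["camera_matrix"],c["R"],c["t"])
pickle.dump(d,open("c0.pkl","wb"));s=r.sense();print({k:s[k] for k in("time_s","tcp_pos","ee_rot","gripper_width","wrist_force")})
E
```

```text
pics
side [[373.09135199   0.         254.75304902]
 [  0.         373.09135199 194.98802506]
 [  0.           0.           1.        ]] [[ 0.98804999  0.15412478  0.00166541]
 [ 0.14843217 -0.94853354 -0.2797356 ]
 [-0.04153449  0.27663996 -0.96007563]] [-0.56318111 -0.07602702  1.23187631]
top [[429.90701834   0.         256.13321461]
 [  0.         429.90701834 190.57943431]
 [  0.           0.           1.        ]] [[-0.06154381 -0.99809368 -0.00462262]
 [-0.96946571  0.06087877 -0.23755002]
 [ 0.23737859 -0.01013826 -0.97136431]] [0.02520002 0.5953043  1.30787501]
{'time_s': 0.1, 'tcp_pos': array([ 0.19216526, -0.59411513,  0.20717892]), 'ee_rot': array([[-9.51514648e-01, -3.07602630e-01, -7.03995655e-04],
       [-3.07603419e-01,  9.51512868e-01,  1.84347390e-03],
       [ 1.02803506e-04,  1.97064389e-03, -9.99998053e-01]]), 'gripper_width': 0.9992212004824352, 'wrist_force': array([ 0.28952317,  0.03240565, -0.28794457])}
```

View pics/side0.png

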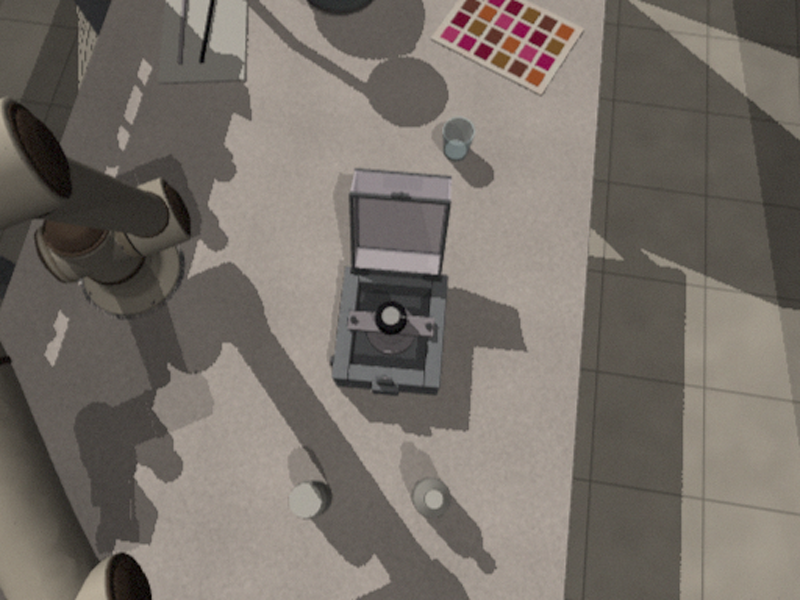

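View pics/top0.png

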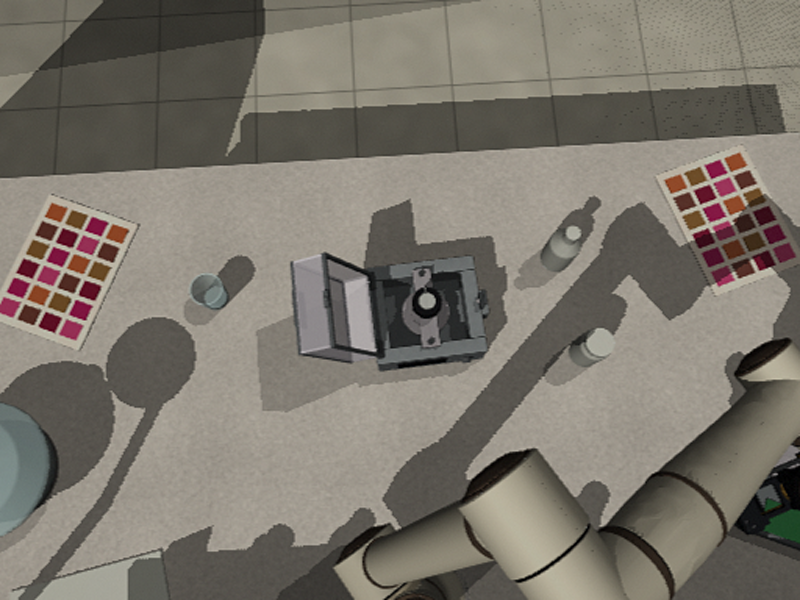

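Side: knob cap at about (390,316), catch (385,384), open hood towards the upper edge. Top: knob (428,302), catch (484,303), washbottle (565,250), reagent (595,347), beaker (209,291). Enlarged crops next.

```bash
python3 - <<'E'
import pickle,cv2,numpy as np
d=pickle.load(open("c0.pkl","rb"))
a=d["side"]["pixels"][100:260,205:305,::-1]; b=d["top"]["pixels"][150:250,180:320,::-1]
A=cv2.resize(a,None,fx=3.75,fy=3.75,interpolation=cv2.INTER_CUBIC)
B=cv2.resize(b,None,fx=3,fy=3,interpolation=cv2.INTER_CUBIC)
im=np.zeros((600,800,3),np.uint8);im[:600,:375]=A;im[:300,378:798]=B
cv2.imwrite("pics/crop.png",im)
E
```

```text
(no output)
```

View pics/crop.png

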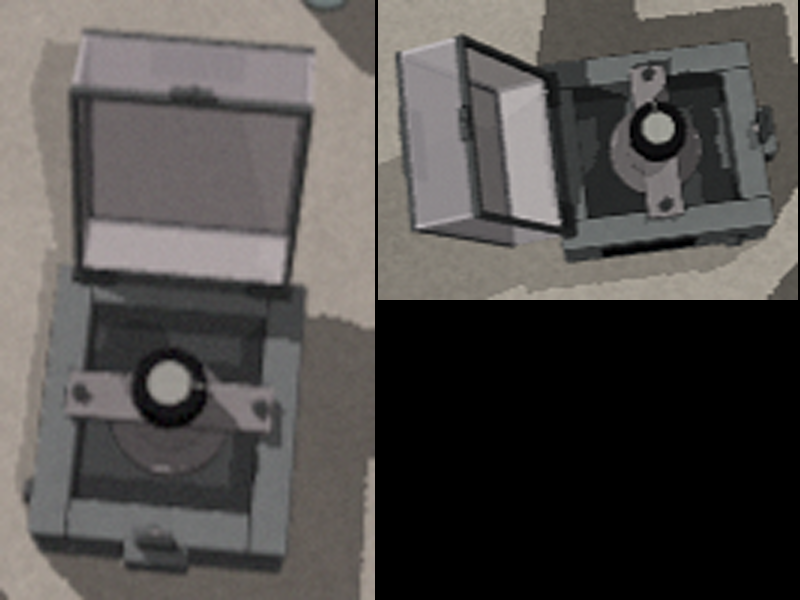

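```bash
cat > h.py <<'E'
import numpy as np,pickle
d=pickle.load(open("c0.pkl","rb"))
def ray(n,p):
    c=d[n];v=c["R"].T@np.linalg.solve(c["camera_matrix"],[p[0],p[1],1.]);return -c["R"].T@c["t"],v
def atz(n,p,z):
    o,v=ray(n,p);return (o+v*(z-o[2])/v[2]).round(4)
def tri(a,b):
    o,v=ray("side",a);q,w=ray("top",b);s=np.linalg.lstsq(np.c_[v,-w],q-o,rcond=None)[0]
    return ((o+v*s[0]+q+w*s[1])/2).round(4),np.linalg.norm(o+v*s[0]-q-w*s[1]).round(4)
S=lambda x,y:(205+x/3.75-.4,100+y/3.75-.4)
T=lambda x,y:(180+(x-378)/3-.3,150+y/3-.3)
E
python3 - <<'E'
from h import *
print("knobtop",tri(S(169,382),T(657,127)))
for p in((32,535),(283,553),(304,288),(60,266)):print("sidecorner",atz("side",S(*p),.1))
for p in((745,43),(770,200),(567,248)):print("topcorner",atz("top",T(*p),.1))
print("bolts",tri(S(81,393),T(665,203)),tri(S(262,408),T(648,73)))
print("bolts z",atz("side",S(81,393),.118),atz("side",S(262,408),.118),atz("top",T(665,203),.118),atz("top",T(648,73),.118))
print("hood front edge L/R",tri(S(77,88),T(577-100+0,215)),tri(S(312,107),T(462,38)))
print("roof far corners",tri(S(84,32),T(414,230)),tri(S(314,50),T(400,53)))
f=.64
print("byst",atz("side",(308*f,497*f),.13),atz("top",(599*f,342*f),.13),atz("side",(434*f,498*f),.17),atz("top",(573*f,232*f),.17),atz("side",(457*f,150*f),.0),atz("top",(212*f,295*f),.03))
E
```

```text
knobtop (array([ 0.5649, -0.0598,  0.167 ]), np.float64(0.0001))
sidecorner [ 0.4771 -0.1775  0.1   ]
sidecorner [ 0.6681 -0.1616  0.1   ]
sidecorner [0.6559 0.052  0.1   ]
sidecorner [0.4591 0.0401 0.1   ]
topcorner [ 0.6666 -0.1629  0.1   ]
topcorner [ 0.4963 -0.174   0.1   ]
topcorner [0.4596 0.0378 0.1   ]
bolts (array([ 0.4966, -0.0652,  0.1164]), np.float64(0.0011)) (array([ 0.6356, -0.0565,  0.1175]), np.float64(0.0014))
bolts z [ 0.4965 -0.066   0.118 ] [ 0.6361 -0.0562  0.118 ] [ 0.4968 -0.0647  0.118 ] [ 0.6349 -0.057   0.118 ]
hood front edge L/R (array([0.4711, 0.1133, 0.2692]), np.float64(0.0037)) (array([0.6361, 0.1203, 0.2767]), np.float64(0.0044))
roof far corners (array([0.4647, 0.1733, 0.2418]), np.float64(0.0011)) (array([0.6332, 0.1814, 0.2476]), np.float64(0.0018))
byst [ 0.4765 -0.3851  0.13  ] [ 0.4697 -0.3889  0.13  ] [ 0.6836 -0.3529  0.17  ] [ 0.6823 -0.3548  0.17  ] [0.6438 0.3877 0.    ] [0.637  0.3861 0.03  ]
```

Mill centre is about (0.565, -0.060), yaw 3.6°. The knob top is at z≈0.167, and the hood rim fits 190 mm from the hinge. Next: lift, travel, and test which way joint 6 turns.

Request:
servo_tool([
  [[0,0,0,-50,0,0,-0.14],[0,-36,27,-60,0,0,-0.28],[0,-72,54,-60,0,0,-0.42],[0,-108,81,-60,0,0,-0.56],[0,-144,108,-60,0,0,-0.7]],
])

```text
time_s: 0.6
tcp_pos: [0.2966, -0.4459, 0.2678]
ee_rot: [[-0.525, -0.851, -0.0], [-0.851, 0.525, 0.001], [-0.0, 0.001, -1.0]]
wrist_force: [1.1, 0.2, -0.2]
gripper_width: 1.0
gripper_force: 0.0
```

```bash
cat > st.py <<'E'
import sys,numpy as np
from station import r
s=r.sense();R=np.array(s["ee_rot"]);p=np.array(s["tcp_pos"])
print("t",s["time_s"],"p",p.round(4),"j",np.round(s["joints"],1),"w",round(s["gripper_width"],3),"gf",s["gripper_force"],"F",np.round(s["wrist_force"],1),"M",np.round(s["moment"],2))
print("xaxis",R[:,0].round(3),"yaw_y",np.degrees(np.arctan2(R[1,1],R[0,1])).round(1),"zaxis",R[:,2].round(3))
if len(sys.argv)>3: print("shift mm",(R.T@(np.array(sys.argv[1:4],float)-p)*1e3).round(1))
E
python3 st.py .565 -.06 .26
```

```text
t 0.6 p [ 0.2966 -0.4459  0.2678] j [-39.   11.1  -6.3  -0.  -72.6   7.3] w 1.0 gf 0.0 F [ 1.1  0.2 -0.2] M [-0.01 -0.11  0.02]
xaxis [-0.525 -0.851 -0.   ] yaw_y 148.3 zaxis [-0.     0.001 -1.   ]
shift mm [-469.4  -25.7    7.9]
```

Request:
servo_tool([
  [[0,-45,-2,2,0,0,-0.148],[0,-90,-4,4,0,0,-0.296],[0,-135,-7,6,0,0,-0.444],[0,-180,-10,8,0,0,-0.592],[0,-225,-12,8,0,0,-0.74]],
])

```text
time_s: 1.1
tcp_pos: [0.4258, -0.2612, 0.2596]
ee_rot: [[0.187, -0.982, -0.001], [-0.982, -0.187, 0.001], [-0.001, 0.001, -1.0]]
wrist_force: [1.1, 0.1, 0.5]
gripper_width: 1.002
gripper_force: 0.0
```

```bash
python3 st.py .565 -.06 .26
```

```text
t 1.1 p [ 0.4258 -0.2612  0.2596] j [-12.9   7.7 -11.7  -0.  -70.7  23.7] w 1.002 gf 0.0 F [1.1 0.1 0.5] M [-0.01 -0.02  0.03]
xaxis [ 0.187 -0.982 -0.001] yaw_y -169.2 zaxis [-0.001  0.001 -1.   ]
shift mm [-171.6 -174.3   -0.4]
```

Request:
servo_tool([
  [[0,-33,-33,0,0,0,-0.148],[0,-66,-67,0,0,0,-0.296],[0,-100,-101,0,0,0,-0.444],[0,-134,-136,0,0,0,-0.592],[0,-170,-173,0,0,0,-0.74]],
])

```text
time_s: 1.6
tcp_pos: [0.5644, -0.0641, 0.2599]
ee_rot: [[0.801, -0.599, -0.001], [-0.599, -0.801, 0.0], [-0.0, 0.0, -1.0]]
wrist_force: [-0.0, -0.7, -0.4]
gripper_width: 0.998
gripper_force: 0.0
```

Request:
servo_tool([
  [[0,0,0,0,0,0,-0.148],[0,0,0,0,0,0,-0.296],[0,0,0,0,0,0,-0.444],[0,0,0,0,0,0,-0.592],[0,0,0,0,0,0,-0.74]],
])

```text
time_s: 2.1
tcp_pos: [0.5636, -0.0657, 0.2595]
ee_rot: [[0.995, 0.097, -0.001], [0.097, -0.995, 0.0], [-0.001, -0.0, -1.0]]
wrist_force: [-0.2, -0.4, -0.6]
gripper_width: 1.001
gripper_force: 0.0
```

Request:
servo_tool([
  [[0,0,0,0,0,0,-0.148],[0,0,0,0,0,0,-0.296],[0,0,0,0,0,0,-0.444],[0,0,0,0,0,0,-0.592],[0,0,0,0,0,0,-0.74]],
])

```text
time_s: 2.6
tcp_pos: [0.5635, -0.0658, 0.2596]
ee_rot: [[0.67, 0.743, -0.001], [0.743, -0.67, 0.0], [-0.001, -0.001, -1.0]]
wrist_force: [0.0, 0.7, -0.3]
gripper_width: 1.004
gripper_force: 0.0
```

Request:
servo_tool([
  [[0,0,0,0,0,0,-0.1],[0,0,0,0,0,0,-0.2],[0,0,0,0,0,0,-0.2],[0,0,0,0,0,0,-0.2],[0,0,0,0,0,0,-0.2]],
])

```text
time_s: 3.1
tcp_pos: [0.5638, -0.0659, 0.26]
ee_rot: [[0.515, 0.857, -0.0], [0.857, -0.515, 0.0], [-0.0, -0.0, -1.0]]
wrist_force: [-0.5, 0.5, 0.3]
gripper_width: 1.001
gripper_force: 0.0
```

```bash
python3 st.py .565 -.06 .16; python3 - <<'E'
from station import r
import cv2
c=r.capture("wrist");cv2.imwrite("pics/w1.png",cv2.resize(c["pixels"][:,:,::-1],(800,600)))
import pickle;pickle.dump(c,open("w1.pkl","wb"));print(c["camera_matrix"])
E
```

```text
t 3.1 p [ 0.5638 -0.0659  0.26  ] j [  9.7  14.6  -2.8  -0.  -72.6 139.3] w 1.001 gf 0.0 F [-0.5  0.5  0.3] M [-0.16  0.14 -0.03]
xaxis [ 0.515  0.857 -0.   ] yaw_y -31.0 zaxis [-0.  0. -1.]
shift mm [  5.7  -1.9 100. ]
[[297.31863964   0.         253.78080512]
 [  0.         297.31863964 190.76512576]
 [  0.           0.           1.        ]]
```

View pics/w1.png

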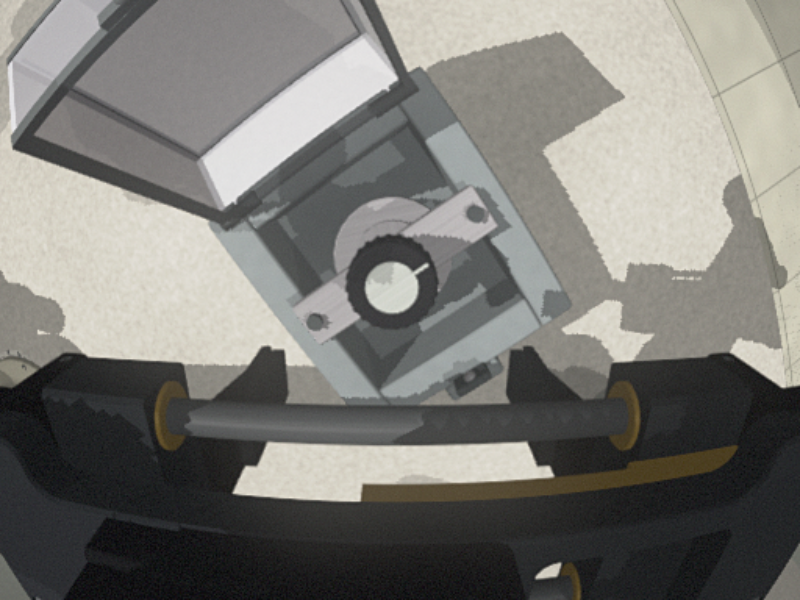

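The wrist view shows the knob centred at about (391,282), its white mark pointing to (425,266) and the fingers straddling it. I'll check the position through the fisheye ray.

```bash
cat > wr.py <<'E'
import numpy as np
def watz(c,p,z):
    K=c["camera_matrix"];u=(np.array(p)*.64-.2-K[:2,2])/K[0,0];a=np.linalg.norm(u)
    v=c["R"].T@np.r_[u/a*np.sin(a),np.cos(a)];o=-c["R"].T@c["t"];return (o+v*(z-o[2])/v[2]).round(4)
E
python3 - <<'E'
import pickle;from wr import *
c=pickle.load(open("w1.pkl","rb"))
print(watz(c,(391,287),.167),watz(c,(391,282),.15))
print(-c["R"].T@c["t"])
print("bolts",watz(c,(316,321),.117),watz(c,(477,213),.117))
E
```

```text
[ 0.5633 -0.0584  0.167 ] [ 0.5625 -0.0594  0.15  ]
[0.60425131 0.00259291 0.43789267]
bolts [ 0.4948 -0.0633  0.117 ] [ 0.6349 -0.0547  0.117 ]
```

Request:
servo_tool([
  [[0,5.5,-3,20,0,0,0],[0,5.5,-3,50,0,0,0],[0,5.5,-3,80,0,0,0],[0,5.5,-3,100,0,0,0],[0,5.5,-3,114,0,0,0]],
])

```text
time_s: 3.65
tcp_pos: [0.5632, -0.0597, 0.1443]
ee_rot: [[0.515, 0.857, -0.003], [0.857, -0.515, -0.0], [-0.002, -0.002, -1.0]]
wrist_force: [-0.3, 0.1, 0.5]
gripper_width: 0.999
gripper_force: 0.0
```

Request:
servo_tool([
  [[0.4,0,0,0,0,0,0],[0.6,0,0,0,0,0,0],[0.8,0,0,0,0,0,0],[1,0,0,0,0,0,0],[1,0,0,0,0,0,0]],
])

```text
time_s: 4.15
tcp_pos: [0.564, -0.0594, 0.1469]
ee_rot: [[0.514, 0.858, 0.0], [0.858, -0.514, 0.001], [0.001, -0.0, -1.0]]
wrist_force: [-2.1, 4.8, 5.1]
gripper_width: 0.635
gripper_force: 23.1
```

```bash
python3 st.py .564 -.0595 .146
```

```text
t 4.15 p [ 0.564  -0.0594  0.1469] j [ 10.3  19.4 -12.9  -0.  -57.6 138.7] w 0.635 gf 23.1382218003273 F [-2.1  4.8  5.1] M [ 1.01  0.62 -0.07]
xaxis [0.514 0.858 0.001] yaw_y -30.9 zaxis [ 0.     0.001 -1.   ]
shift mm [-0.1  0.   0.9]
```

Request:
servo_tool([
  [[1,0,0,0,0,0,0],[1,0,0,0,0,0,0],[1,0,0,0.1,0,0,0.06],[1,0,0,0.2,0,0,0.13],[1,0,0,0.3,0,0,0.2]],
])

```text
time_s: 4.65
tcp_pos: [0.5642, -0.0594, 0.1466]
ee_rot: [[0.675, 0.738, 0.001], [0.738, -0.675, -0.0], [0.0, 0.0, -1.0]]
wrist_force: [-2.5, 2.7, 5.1]
gripper_width: 0.626
gripper_force: 30.0
```

```bash
python3 st.py
```

```text
t 4.65 p [ 0.5642 -0.0594  0.1466] j [ 10.4  19.4 -12.9   0.  -57.6 127.2] w 0.626 gf 29.997847974300385 F [-2.5  2.7  5.1] M [0.52 0.81 0.19]
xaxis [0.675 0.738 0.   ] yaw_y -42.5 zaxis [ 0.001 -0.    -1.   ]
```

Request:
servo_tool([
  [[1,0,0,0.2,0,0,0.1],[1,0,0,0.3,0,0,0.2],[1,0,0,0.5,0,0,0.3],[1,0,0,0.6,0,0,0.4],[1,0,0,0.8,0,0,0.5]],
])

```text
time_s: 5.15
tcp_pos: [0.5644, -0.0597, 0.1458]
ee_rot: [[0.947, 0.323, 0.001], [0.323, -0.947, -0.001], [0.001, 0.001, -1.0]]
wrist_force: [-2.1, 0.7, 4.1]
gripper_width: 0.62
gripper_force: 30.0
```

```bash
python3 st.py;  python3 - <<'E'
from station import r
import cv2
c=r.capture("wrist");cv2.imwrite("pics/w2.png",cv2.resize(c["pixels"][:,:,::-1],(800,600)))
E
```

```text
t 5.15 p [ 0.5644 -0.0597  0.1458] j [ 10.3  19.5 -13.    0.  -57.5  98.5] w 0.62 gf 29.995528757572174 F [-2.1  0.7  4.1] M [0.15 0.73 0.15]
xaxis [0.947 0.323 0.001] yaw_y -71.2 zaxis [ 0.001 -0.001 -1.   ]
```

View pics/w2.png

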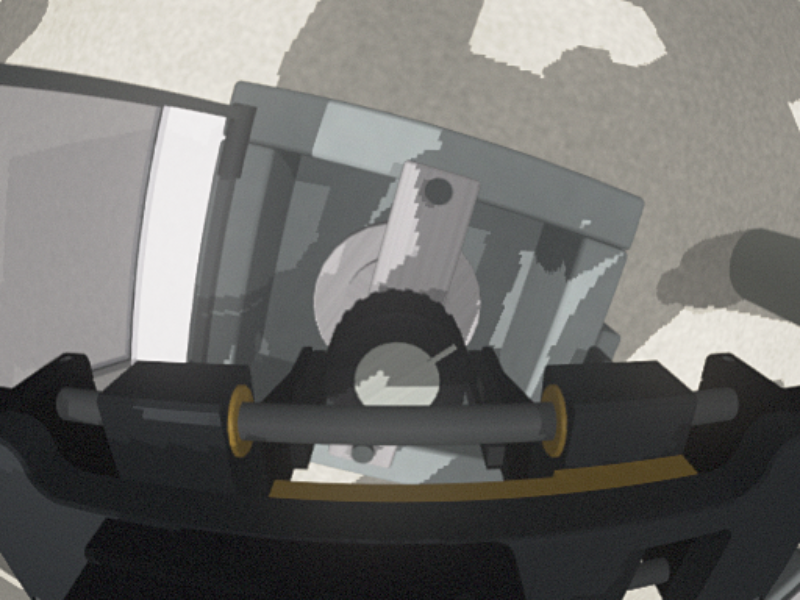

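The mark still points about 30° up-right in the gripper's frame, the same as in w1, so the knob turns with the grip and doesn't slip.

Request:
servo_tool([
  [[1,0,0,0.2,0,0,0.1],[1,0,0,0.3,0,0,0.2],[1,0,0,0.5,0,0,0.3],[1,0,0,0.6,0,0,0.4],[1,0,0,0.8,0,0,0.5]],
])

```text
time_s: 5.7
tcp_pos: [0.5644, -0.0602, 0.145]
ee_rot: [[0.986, -0.169, 0.001], [-0.169, -0.986, -0.001], [0.001, 0.001, -1.0]]
wrist_force: [-1.6, -1.5, 5.4]
gripper_width: 0.623
gripper_force: 30.0
```

```bash
python3 st.py
```

```text
t 5.7 p [ 0.5644 -0.0602  0.145 ] j [ 10.3  19.5 -13.1   0.1 -57.4  69.9] w 0.623 gf 29.995571672916412 F [-1.6 -1.5  5.4] M [-0.35  0.6   0.21]
xaxis [ 0.986 -0.169  0.001] yaw_y -99.7 zaxis [ 0.001 -0.001 -1.   ]
```

Request:
servo_tool([
  [[1,0,0,0.2,0,0,0.1],[1,0,0,0.3,0,0,0.2],[1,0,0,0.5,0,0,0.3],[1,0,0,0.6,0,0,0.4],[1,0,0,0.6,0,0,0.4]],
])

```text
time_s: 6.2
tcp_pos: [0.5643, -0.0604, 0.1444]
ee_rot: [[0.843, -0.538, 0.001], [-0.538, -0.843, -0.001], [0.001, 0.001, -1.0]]
wrist_force: [-1.2, -2.6, 5.2]
gripper_width: 0.627
gripper_force: 30.0
```

```bash
python3 st.py
```

```text
t 6.2 p [ 0.5643 -0.0604  0.1444] j [ 10.3  19.6 -13.1   0.1 -57.3  47.1] w 0.627 gf 30.00200718641281 F [-1.2 -2.6  5.2] M [-0.77  0.68 -0.19]
xaxis [ 0.843 -0.538  0.001] yaw_y -122.5 zaxis [ 0.001 -0.001 -1.   ]
```

Request:
servo_tool([
  [[1,0,0,0.1,0,0,0.08],[1,0,0,0.2,0,0,0.15],[1,0,0,0.3,0,0,0.22],[1,0,0,0.5,0,0,0.3],[1,0,0,0.6,0,0,0.38]],
])

```text
time_s: 6.7
tcp_pos: [0.5641, -0.0607, 0.1438]
ee_rot: [[0.584, -0.812, 0.0], [-0.812, -0.584, -0.002], [0.001, 0.001, -1.0]]
wrist_force: [-2.3, -3.7, 5.1]
gripper_width: 0.627
gripper_force: 30.0
```

```bash
python3 st.py
```

```text
t 6.7 p [ 0.5641 -0.0607  0.1438] j [ 10.3  19.6 -13.2   0.1 -57.2  25.4] w 0.627 gf 29.997408092021942 F [-2.3 -3.7  5.1] M [-0.88  0.78  0.17]
xaxis [ 0.584 -0.812  0.001] yaw_y -144.3 zaxis [ 0.    -0.002 -1.   ]
```

Request:
servo_tool([
  [[1,0,0,0.1,0,0,0.08],[1,0,0,0.2,0,0,0.15],[1,0,0,0.3,0,0,0.22],[1,0,0,0.5,0,0,0.3],[1,0,0,0.6,0,0,0.38]],
])

```text
time_s: 7.2
tcp_pos: [0.5638, -0.0608, 0.1431]
ee_rot: [[0.241, -0.971, -0.001], [-0.971, -0.241, -0.002], [0.002, 0.001, -1.0]]
wrist_force: [-3.5, -2.3, 5.5]
gripper_width: 0.626
gripper_force: 30.0
```

```bash
python3 st.py
```

```text
t 7.2 p [ 0.5638 -0.0608  0.1431] j [ 10.3  19.6 -13.2   0.1 -57.2   3.6] w 0.626 gf 29.997331202030182 F [-3.5 -2.3  5.5] M [-0.94  0.89  0.14]
xaxis [ 0.241 -0.971  0.002] yaw_y -166.1 zaxis [-0.001 -0.002 -1.   ]
```

Request:
servo_tool([
  [[1,0,0,0.1,0,0,0.08],[1,0,0,0.2,0,0,0.15],[1,0,0,0.3,0,0,0.22],[1,0,0,0.5,0,0,0.3],[1,0,0,0.6,0,0,0.38]],
])

```text
time_s: 7.7
tcp_pos: [0.5634, -0.0608, 0.1425]
ee_rot: [[-0.136, -0.991, -0.001], [-0.991, 0.136, -0.002], [0.002, 0.001, -1.0]]
wrist_force: [-4.2, -3.0, 6.5]
gripper_width: 0.624
gripper_force: 30.0
```

```bash
python3 st.py
```

```text
t 7.7 p [ 0.5634 -0.0608  0.1425] j [ 10.3  19.7 -13.3   0.1 -57.1 -18.2] w 0.624 gf 29.997485876083374 F [-4.2 -3.   6.5] M [-0.91  1.09  0.23]
xaxis [-0.136 -0.991  0.002] yaw_y 172.2 zaxis [-0.001 -0.002 -1.   ]
```

Request:
servo_tool([
  [[1,0,0,0.1,0,0,0.08],[1,0,0,0.2,0,0,0.15],[1,0,0,0.3,0,0,0.22],[1,0,0,0.5,0,0,0.3],[1,0,0,0.6,0,0,0.38]],
])

```text
time_s: 8.2
tcp_pos: [0.5632, -0.0607, 0.1419]
ee_rot: [[-0.494, -0.869, -0.002], [-0.869, 0.494, -0.002], [0.003, 0.001, -1.0]]
wrist_force: [-4.1, -2.1, 7.2]
gripper_width: 0.627
gripper_force: 30.0
```

```bash
python3 st.py;  python3 - <<'E'
from station import r
import cv2
c=r.capture("wrist");cv2.imwrite("pics/w3.png",cv2.resize(c["pixels"][150:320,150:376,::-1],(800,600)))
E
```

```text
t 8.2 p [ 0.5632 -0.0607  0.1419] j [ 10.3  19.7 -13.4   0.1 -57.1 -40. ] w 0.627 gf 29.99760925769806 F [-4.1 -2.1  7.2] M [-0.73  1.29  0.21]
xaxis [-0.494 -0.869  0.003] yaw_y 150.4 zaxis [-0.002 -0.002 -1.   ]
```

View pics/w3.png

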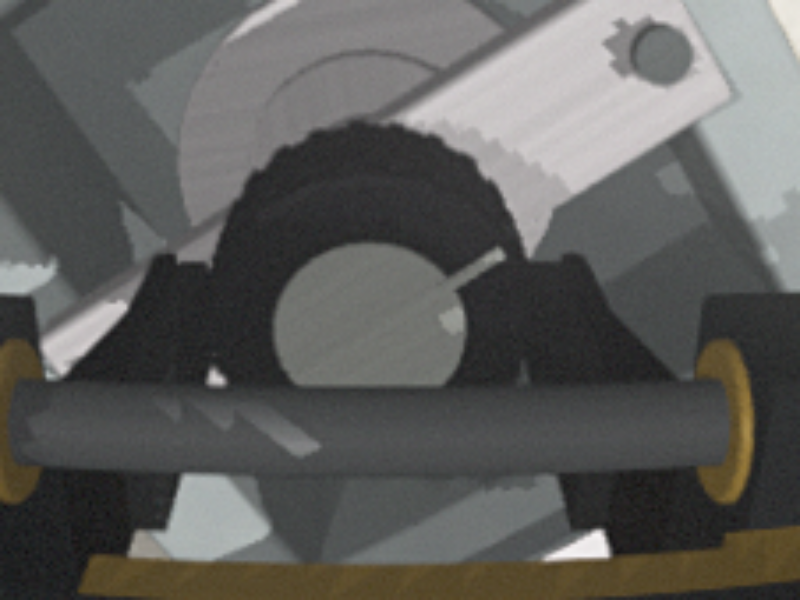

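The mark is still at about 30° in the grip, tip (500,255) against cap centre (370,330), so there is no slip after 3.1 rad.

Request:
servo_tool([
  [[1,0,0,0.1,0,0,0.08],[1,0,0,0.2,0,0,0.15],[1,0,0,0.3,0,0,0.22],[1,0,0,0.5,0,0,0.3],[1,0,0,0.6,0,0,0.38]],
])

```text
time_s: 8.75
tcp_pos: [0.5629, -0.0605, 0.1413]
ee_rot: [[-0.781, -0.624, -0.003], [-0.624, 0.781, -0.002], [0.003, 0.0, -1.0]]
wrist_force: [-5.1, -1.8, 6.9]
gripper_width: 0.627
gripper_force: 30.0
```

```bash
python3 st.py
```

```text
t 8.75 p [ 0.5629 -0.0605  0.1413] j [ 10.3  19.7 -13.4   0.1 -57.  -61.7] w 0.627 gf 29.99759942293167 F [-5.1 -1.8  6.9] M [-0.44  1.44  0.23]
xaxis [-0.781 -0.624  0.003] yaw_y 128.6 zaxis [-0.003 -0.002 -1.   ]
```

Request:
servo_tool([
  [[1,0,0,0.1,0,0,0.05],[1,0,0,0.2,0,0,0.1],[1,0,0,0.3,0,0,0.15],[1,0,0,0.3,0,0,0.2],[1,0,0,0.4,0,0,0.25]],
])

```text
time_s: 9.25
tcp_pos: [0.5628, -0.0604, 0.1412]
ee_rot: [[-0.91, -0.414, -0.003], [-0.414, 0.91, -0.002], [0.003, -0.0, -1.0]]
wrist_force: [-6.5, -0.8, 9.1]
gripper_width: 0.627
gripper_force: 30.0
```

```bash
python3 st.py
```

```text
t 9.25 p [ 0.5628 -0.0604  0.1412] j [ 10.3  19.7 -13.4   0.1 -57.  -75.9] w 0.627 gf 30.000063478946686 F [-6.5 -0.8  9.1] M [-0.19  1.76  0.51]
xaxis [-0.91  -0.414  0.003] yaw_y 114.4 zaxis [-0.003 -0.002 -1.   ]
```

Torque is climbing, so the foot has met the jar. I'll turn about 0.5 rad more, slowly.

Request:
servo_tool([
  [[1,0,0,0,0,0,0.05],[1,0,0,0,0,0,0.1],[1,0,0,0,0,0,0.15],[1,0,0,0,0,0,0.2],[1,0,0,0,0,0,0.25]],
])

```text
time_s: 9.75
tcp_pos: [0.5628, -0.0601, 0.1411]
ee_rot: [[-0.984, -0.177, -0.003], [-0.177, 0.984, -0.002], [0.003, -0.001, -1.0]]
wrist_force: [-5.5, 0.3, 8.4]
gripper_width: 0.622
gripper_force: 30.0
```

```bash
python3 st.py;  python3 - <<'E'
from station import r
import cv2
c=r.capture("wrist");cv2.imwrite("pics/w4.png",cv2.resize(c["pixels"][150:320,150:376,::-1],(800,600)))
E
```

```text
t 9.75 p [ 0.5628 -0.0601  0.1411] j [ 10.3  19.7 -13.4   0.1 -57.  -90.2] w 0.622 gf 30.00098615884781 F [-5.5  0.3  8.4] M [-0.02  1.75  0.86]
xaxis [-0.984 -0.177  0.003] yaw_y 100.2 zaxis [-0.003 -0.002 -1.   ]
```

View pics/w4.png

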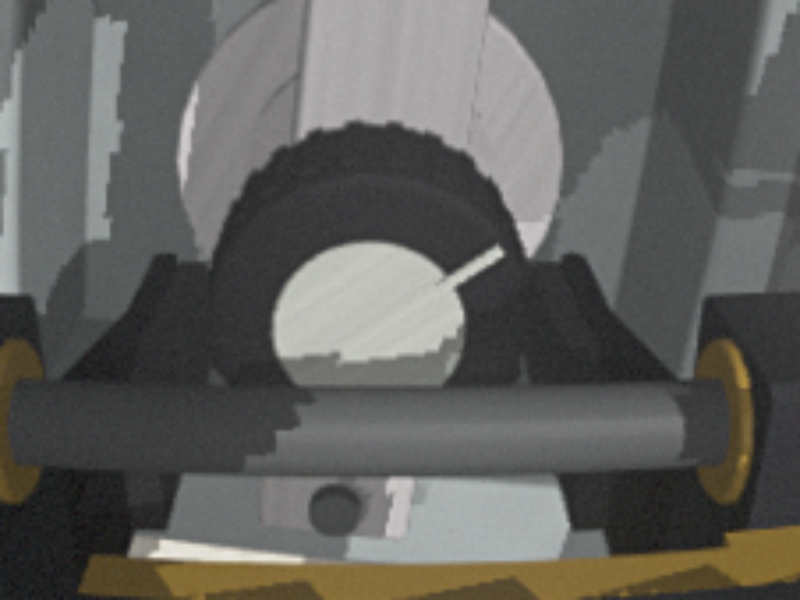

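Still no slip, with the mark tip at (500,250), and torque is 0.86 N m. A little more to be sure, then open.

Request:
servo_tool([
  [[1,0,0,0,0,0,0.04],[1,0,0,0,0,0,0.08],[1,0,0,0,0,0,0.12],[1,0,0,0,0,0,0.16],[1,0,0,0,0,0,0.2]],
])

```text
time_s: 10.3
tcp_pos: [0.5628, -0.06, 0.1411]
ee_rot: [[-1.0, 0.02, -0.003], [0.02, 1.0, -0.002], [0.003, -0.002, -1.0]]
wrist_force: [-5.8, -0.3, 8.6]
gripper_width: 0.625
gripper_force: 30.0
```

```bash
python3 st.py;  python3 - <<'E'
from station import r
import cv2
c=r.capture("wrist");cv2.imwrite("pics/w5.png",c["pixels"][:,:,::-1])
a=cv2.imread("pics/w4.png",0);b=cv2.resize(c["pixels"][150:320,150:376],(800,600))
b=cv2.cvtColor(b,cv2.COLOR_RGB2GRAY)
import numpy as np
for g in(a,b):  # mark on black ring: radius ~ 120 px around (370,325)
    w=(g[220:330,468:520]>110);y,x=np.nonzero(w);print(len(x),x.mean()+468,y.mean()+220)
E
```

```text
t 10.3 p [ 0.5628 -0.06    0.1411] j [ 1.040e+01  1.970e+01 -1.340e+01  1.000e-01 -5.700e+01 -1.016e+02] w 0.625 gf 30.002479255199432 F [-5.8 -0.3  8.6] M [0.15 1.75 1.12]
xaxis [-1.     0.02   0.003] yaw_y 88.8 zaxis [-0.003 -0.002 -1.   ]
611 487.9034369885434 256.92144026186577
615 487.17723577235773 256.2471544715447
```

The mark hasn't moved in the grip and torque is 1.12 N m, so the knob is tight. Release and rise.

Request:
servo_tool([
  [[0,0,0,0,0,0,0],[0,0,0,0,0,0,0],[0,0,0,0,0,0,0],[0,0,0,-10,0,0,0],[0,0,0,-50,0,0,0]],
])

```text
time_s: 10.85
tcp_pos: [0.5613, -0.0596, 0.1867]
ee_rot: [[-1.0, 0.027, -0.01], [0.027, 1.0, -0.0], [0.01, -0.001, -1.0]]
wrist_force: [1.3, -0.6, 0.0]
gripper_width: 0.963
gripper_force: 0.0
```

Request:
servo_tool([
  [[0.5,0,0,-45,0,0,0],[1,0,0,-90,0,0,0],[1,0,0,-135,0,0,0],[1,0,0,-180,0,0,0],[1,0,0,-190,0,0,0]],
])

```text
time_s: 11.35
tcp_pos: [0.5659, -0.0602, 0.3875]
ee_rot: [[-1.0, 0.027, 0.012], [0.027, 1.0, -0.0], [-0.012, 0.0, -1.0]]
wrist_force: [-0.2, 0.1, -0.5]
gripper_width: 0.632
gripper_force: 0.0
```

```bash
python3 st.py .544 .255 .38
```

```text
t 11.35 p [ 0.5659 -0.0602  0.3875] j [ 1.030e+01  1.230e+01  1.170e+01  1.000e-01 -8.870e+01 -1.019e+02] w 0.632 gf 0.0 F [-0.2  0.1 -0.5] M [-0.05 -0.03  0.01]
xaxis [-1.     0.027 -0.012] yaw_y 88.5 zaxis [ 0.012 -0.    -1.   ]
shift mm [ 30.4 314.5   7.1]
```

Request:
servo_tool([
  [[1,3,35,0,0,0,-0.14],[1,8,75,0,0,0,-0.28],[1,12,115,0,0,0,-0.42],[1,16,155,0,0,0,-0.56],[1,20,195,0,0,0,-0.7]],
])

```text
time_s: 11.85
tcp_pos: [0.549, 0.1374, 0.3803]
ee_rot: [[-0.778, -0.628, 0.0], [-0.628, 0.778, 0.0], [-0.0, 0.0, -1.0]]
wrist_force: [1.3, 0.6, 0.3]
gripper_width: 0.171
gripper_force: 0.0
```

```bash
python3 st.py .544 .255 .38
```

```text
t 11.85 p [0.549  0.1374 0.3803] j [ 30.4  12.4  10.9  -0.  -88.5 -81.5] w 0.171 gf 0.0 F [1.3 0.6 0.3] M [-0.03 -0.05  0.04]
xaxis [-0.778 -0.628 -0.   ] yaw_y 128.9 zaxis [ 0.  0. -1.]
shift mm [-70.   94.7   0.4]
```

Request:
servo_tool([
  [[1,-23,32,0,0,0,-0.14],[1,-46,63,0,0,0,-0.28],[1,-70,95,0,0,0,-0.42],[1,-70,95,0,0,0,-0.56],[1,-70,95,0,0,0,-0.7]],
])

```text
time_s: 12.35
tcp_pos: [0.5447, 0.2553, 0.3794]
ee_rot: [[-0.188, -0.982, -0.001], [-0.982, 0.188, -0.001], [0.001, 0.001, -1.0]]
wrist_force: [0.3, -1.1, -0.0]
gripper_width: 0.004
gripper_force: 0.0
```

Request:
servo_tool([
  [[1,0,0,30,0,0,-0.13],[1,0,0,65,0,0,-0.255],[1,0,0,100,0,0,-0.255],[1,0,0,130,0,0,-0.255],[1,0,0,145,0,0,-0.255]],
])

```text
time_s: 12.85
tcp_pos: [0.5434, 0.253, 0.2318]
ee_rot: [[0.057, -0.998, -0.005], [-0.998, -0.057, -0.003], [0.002, 0.005, -1.0]]
wrist_force: [0.2, 1.2, 0.2]
gripper_width: 0.006
gripper_force: 0.0
```

```bash
python3 st.py .558 .035 .235;  python3 - <<'E'
from station import r
import cv2
import numpy as np
a=r.capture("top")["pixels"][110:260,140:340,::-1]
cv2.imwrite("pics/t2.png",cv2.resize(a,(800,600),interpolation=cv2.INTER_CUBIC))
E
```

```text
t 12.85 p [0.5434 0.253  0.2318] j [ 40.4  18.9  -0.9  -0.1 -70.6 -37.1] w 0.006 gf 0.0 F [0.2 1.2 0.2] M [0.03 0.09 0.04]
xaxis [ 0.057 -0.998  0.002] yaw_y -176.7 zaxis [-0.005 -0.003 -1.   ]
shift mm [218.5  -2.1  -2.7]
```

View pics/t2.png

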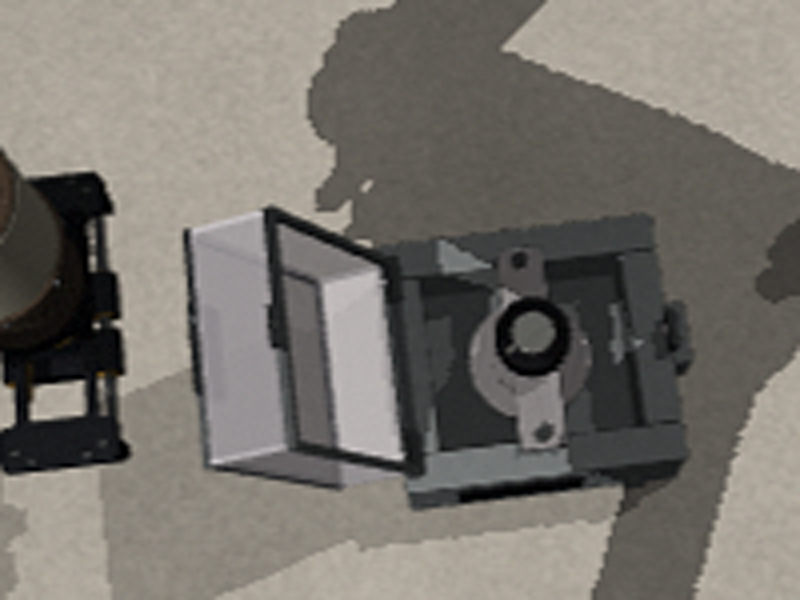

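The gripper is behind the hood and centred on it; hood pad side at x≈190 px, fingers at x≈115. Push inward.

Request:
servo_tool([
  [[1,15,0,0,0,0,0],[1,30,0,0,0,0,0],[1,45,0,0,0,0,0],[1,57,0,0,0,0,0],[1,69,0,0,0,0,0]],
])

```text
time_s: 13.4
tcp_pos: [0.5492, 0.1835, 0.2361]
ee_rot: [[0.056, -0.998, 0.001], [-0.998, -0.056, 0.001], [-0.001, -0.001, -1.0]]
wrist_force: [0.2, 0.5, 0.2]
gripper_width: 0.008
gripper_force: 0.0
```

Request:
servo_tool([
  [[1,12,0,0,0,0,0],[1,24,0,0,0,0,0],[1,36,0,-3,0,0,0],[1,48,0,-6,0,0,0],[1,60,0,-10,0,0,0]],
])

```text
time_s: 13.9
tcp_pos: [0.5531, 0.1348, 0.2603]
ee_rot: [[0.064, -0.998, 0.016], [-0.998, -0.064, 0.02], [-0.019, -0.017, -1.0]]
wrist_force: [-32.7, 31.5, 58.5]
gripper_width: 0.002
gripper_force: 31.5
```

```bash
python3 st.py .558 .035 .235
```

```text
t 13.9 p [0.5531 0.1348 0.2603] j [ 29.7  14.1  -3.3  -0.6 -71.2 -25.8] w 0.002 gf 31.548850871622562 F [-32.7  31.5  58.5] M [ 9.41 10.01  0.05]
xaxis [ 0.064 -0.998 -0.019] yaw_y -176.4 zaxis [ 0.016  0.02  -1.   ]
shift mm [100.3   1.9  23.3]
```

Unexpected force of 58 N upward. Looking before the next move.

```bash
python3 - <<'E'
from station import r
import cv2
import numpy as np
a=r.capture("side")["pixels"][60:260,180:320,::-1]
b=r.capture("top")["pixels"][130:260,140:310,::-1]
im=np.zeros((600,800,3),np.uint8)
im[:572,:400]=cv2.resize(a,(400,572),interpolation=cv2.INTER_CUBIC);im[:306,400:]=cv2.resize(b,(400,306),interpolation=cv2.INTER_CUBIC)
c=r.capture("wrist")["pixels"][:,:,::-1];im[306:,400:792]=cv2.resize(c,(392,294))
cv2.imwrite("pics/t3.png",im)
E
python3 st.py
```

```text
t 14.05 p [0.5532 0.1328 0.2613] j [ 29.6  14.   -3.3  -0.4 -71.3 -25.9] w 0.003 gf 28.569561978802085 F [-30.   26.6  52.4] M [7.92 9.09 0.06]
xaxis [ 0.063 -0.998 -0.016] yaw_y -176.4 zaxis [ 0.017  0.018 -1.   ]
```

View pics/t3.png

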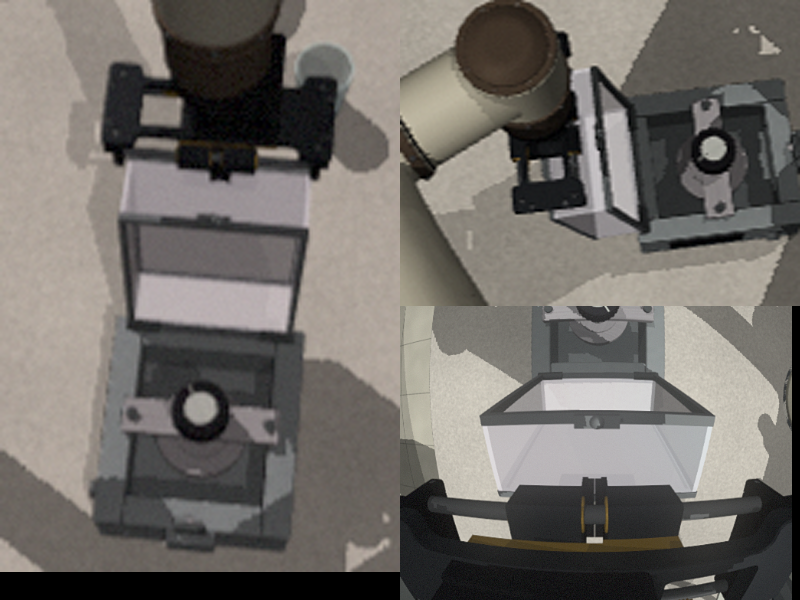

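The roof edge lies right under the finger line, so the tips seem to bear on the hood's edge. Rise to unload, then measure the hood from there.

Request:
servo_tool([
  [[1,0,0,-20,0,0,0],[1,0,0,-40,0,0,0],[1,0,0,-60,0,0,0],[1,0,0,-80,0,0,0],[1,0,0,-80,0,0,0]],
])

```text
time_s: 14.55
tcp_pos: [0.5536, 0.1248, 0.3286]
ee_rot: [[0.057, -0.998, 0.006], [-0.998, -0.057, 0.002], [-0.002, -0.006, -1.0]]
wrist_force: [0.7, -0.1, 0.3]
gripper_width: 0.004
gripper_force: 0.0
```

```bash
python3 - <<'E'
from station import r
import cv2,pickle
import numpy as np
d={n:r.capture(n) for n in("side","top","wrist")};pickle.dump(d,open("c1.pkl","wb"))
a=d["side"]["pixels"][80:200,200:310,::-1]
b=d["top"]["pixels"][130:260,140:310,::-1]
im=np.zeros((600,800,3),np.uint8)
im[:436,:400]=cv2.resize(a,(400,436),interpolation=cv2.INTER_CUBIC);im[:306,400:]=cv2.resize(b,(400,306),interpolation=cv2.INTER_CUBIC)
c=d["wrist"]["pixels"][:,:,::-1];im[306:,400:792]=cv2.resize(c,(392,294))
cv2.imwrite("pics/t4.png",im)
E
python3 st.py
```

```text
t 14.7 p [0.5518 0.1247 0.3242] j [ 29.1  13.    4.   -0.  -81.1 -25.9] w 0.005 gf 0.0 F [ 0.1 -0.2 -0.7] M [0.02 0.1  0.04]
xaxis [ 0.057 -0.998  0.   ] yaw_y -176.8 zaxis [-0.002 -0.    -1.   ]
```

View pics/t4.png

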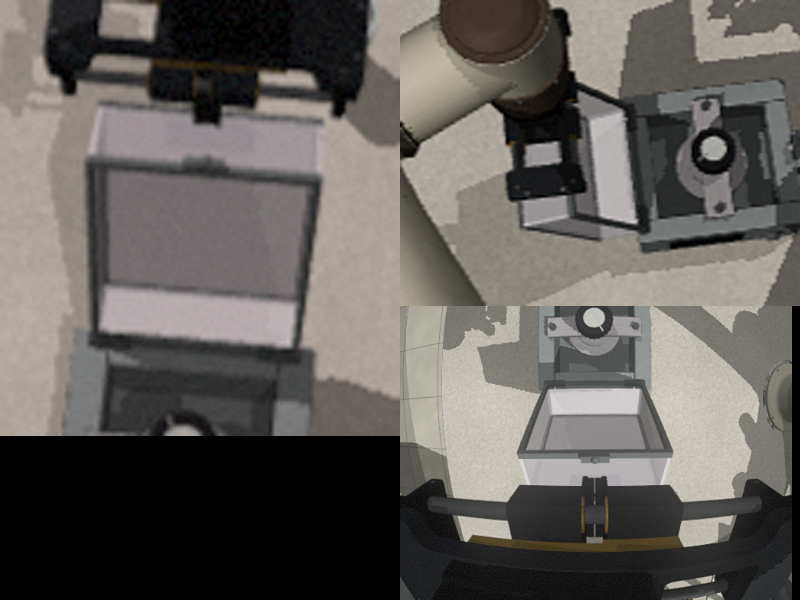

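The tool is unloaded and the hood is back near its stop; rim corners in the side crop are (90,160) and (320,178), roof corner (97,103), top crop roof corner (520,228). I've used my 10 views, so I go on by numbers.

```bash
python3 - <<'E'
import h,pickle,numpy as np
from wr import watz
h.d=c=pickle.load(open("c1.pkl","rb"))
S=lambda x,y:(200+x/3.636-.4,80+y/3.636-.4);T=lambda x,y:(140+(x-400)/2.353-.3,130+y/2.353-.3)
print("roof -x",h.tri(S(97,103),T(520,228)),"rim -x",h.tri(S(90,160),T(602,238)))
# model projection: hinge M, yaw 3.6deg ; predict side/top pixels of corners vs theta
M=np.array([.558,.035,.1]);a=np.radians(3.6);X=np.array([np.cos(a),np.sin(a),0]);U=np.array([np.sin(a),-np.cos(a),0]);Z=np.array([0,0,1.])
def proj(n,P):
    q=c[n]["R"]@P+c[n]["t"];q=c[n]["camera_matrix"]@q;return q[:2]/q[2]
for th in(1.8,1.85,1.9,1.95,2.0,2.05):
    e=np.cos(th)*U+np.sin(th)*Z;n=-np.sin(th)*U+np.cos(th)*Z
    o=[]
    for w in(-.085,.085):
        for k in(0,.074):
            p=M+X*w+.19*e+k*n;s=proj("side",p);o.append(((s+.4-[200,80])*3.636).round(0))
    t=proj("top",M-X*.085+.19*e+.074*n);o.append(((t+.3-[140,130])*2.353+[400,0]).round(0))
    print(th,*o)
E
```

```text
roof -x (array([0.4633, 0.1753, 0.2405]), np.float64(0.0016)) rim -x (array([0.4569, 0.0906, 0.2851]), np.float64(0.0429))
1.8 [ 78. 200.] [ 91. 121.] [318. 221.] [323. 140.] [544. 221.]
1.85 [ 80. 190.] [ 93. 115.] [319. 210.] [323. 134.] [537. 223.]
1.9 [ 82. 180.] [ 95. 109.] [319. 200.] [323. 129.] [531. 224.]
1.95 [ 83. 171.] [ 97. 105.] [319. 191.] [323. 124.] [525. 226.]
2.0 [ 85. 162.] [ 99. 101.] [320. 182.] [322. 120.] [520. 228.]
2.05 [ 87. 155.] [100.  98.] [320. 174.] [322. 116.] [515. 230.]
```

```bash
python3 - <<'E'
import h
print("t4 tip",h.atz("side",(200+207/3.636,80+120/3.636),.313))
print("t3 tip",h.atz("side",(180+220/2.857,60+180/2.86),.25),h.atz("side",(180+220/2.857,60+180/2.86),.272))
E
```

```text
t4 tip [0.5543 0.1332 0.313 ]
t3 tip [0.5542 0.1379 0.25  ] [0.5558 0.1267 0.272 ]
```

The hood model fits at θ = 2.0 to within a pixel or two. While turning, its edge rises about 27 mm, and it jammed under the wider part of the fingers. I'll back off, re-approach, and this time follow the edge's arc upward.

Request:
servo_tool([
  [[1,-45,0,0,0,0,0],[1,-85,0,0,0,0,0],[1,-103,0,20,0,0,0],[1,-103,0,60,0,0,0],[1,-103,0,88,0,0,0]],
])

```text
time_s: 15.2
tcp_pos: [0.5448, 0.2279, 0.2333]
ee_rot: [[0.058, -0.998, -0.005], [-0.998, -0.058, -0.002], [0.002, 0.005, -1.0]]
wrist_force: [0.3, 0.6, -0.2]
gripper_width: 0.004
gripper_force: 0.0
```

Request:
servo_tool([
  [[1,10,0,0,0,0,0],[1,20,0,0,0,0,0],[1,28,0,0,0,0,0],[1,36,0,0,0,0,0],[1,40,0,0,0,0,0]],
])

```text
time_s: 15.7
tcp_pos: [0.5493, 0.1869, 0.2388]
ee_rot: [[0.056, -0.998, 0.002], [-0.998, -0.056, 0.001], [-0.001, -0.002, -1.0]]
wrist_force: [-0.1, 0.1, 0.1]
gripper_width: 0.007
gripper_force: 0.0
```

```bash
cat >> st.py <<'E'
a=np.radians(3.6);q=p-[.558,.035,.1];print("u",(q@[np.sin(a),-np.cos(a),0]).round(4),"x",(q@[np.cos(a),np.sin(a),0]).round(4))
E
python3 st.py
```

```text
t 15.7 p [0.5493 0.1869 0.2388] j [ 34.8  16.5  -3.3   0.  -70.1 -31.6] w 0.007 gf 0.0 F [-0.1  0.1  0.1] M [ 0.06  0.12 -0.01]
xaxis [ 0.056 -0.998 -0.001] yaw_y -176.8 zaxis [ 0.002  0.001 -1.   ]
u -0.1521 x 0.0009
```

Request:
servo_tool([
  [[1,2,0,4,0,0,0],[1,4,0,5,0,0,0],[1,6,0,5,0,0,0],[1,8,0,5,0,0,0],[1,10,0,5,0,0,0]],
])

```text
time_s: 16.2
tcp_pos: [0.5499, 0.1792, 0.2329]
ee_rot: [[0.058, -0.998, 0.002], [-0.998, -0.058, 0.003], [-0.002, -0.002, -1.0]]
wrist_force: [-0.5, 5.9, 3.7]
gripper_width: 0.0
gripper_force: 2.9
```

```bash
python3 st.py; cat > rim.py <<'E'
# estimate hood angle: match model edges (rim/roof edges) against image gradients in side+top
from station import r
import numpy as np,cv2
M=np.array([.558,.035,.1]);a=np.radians(3.6);X=np.array([np.cos(a),np.sin(a),0]);U=np.array([np.sin(a),-np.cos(a),0]);Z=np.array([0,0,1.])
def run():
    out={}
    for n in("side",):
        c=r.capture(n);g=cv2.GaussianBlur(cv2.cvtColor(c["pixels"],cv2.COLOR_RGB2GRAY).astype(np.float32),(0,0),.8)
        sc=[]
        ths=np.arange(0,2.06,.01)
        for th in ths:
            e=np.cos(th)*U+np.sin(th)*Z;nn=-np.sin(th)*U+np.cos(th)*Z
            # rim bar: dark line along free edge; sample darkness vs +-4px beside
            P=M+.187*e+np.linspace(-.08,.08,60)[:,None]*X
            q=(P@c["R"].T+c["t"])@c["camera_matrix"].T;q=(q[:,:2]/q[:,2:]).astype(np.float32)
            f=lambda dy:cv2.remap(g,q[:,:1].copy(),q[:,1:]+dy,cv2.INTER_LINEAR).ravel()
            sc.append(np.mean(np.clip((f(np.float32(-4))+f(np.float32(4)))/2-f(np.float32(0)),-15,40)))
        sc=np.array(sc);k=np.argsort(-sc)[:6];print(n,[(ths[i].round(2),sc[i].round(1)) for i in k])
if __name__=="__main__":run()
E
python3 rim.py
```

```text
t 16.2 p [0.5499 0.1792 0.2329] j [ 34.1  16.5  -4.1  -0.1 -69.2 -30.7] w 0.0 gf 2.8691198825254105 F [-0.5  5.9  3.7] M [1.71 0.58 0.03]
xaxis [ 0.058 -0.998 -0.002] yaw_y -176.7 zaxis [ 0.002  0.003 -1.   ]
u -0.1444 x 0.001
side [(np.float64(2.02), np.float32(39.7)), (np.float64(2.03), np.float32(39.2)), (np.float64(2.01), np.float32(38.9)), (np.float64(2.04), np.float32(38.5)), (np.float64(2.05), np.float32(37.1)), (np.float64(1.26), np.float32(37.0))]
```

Request:
servo_tool([
  [[1,4,0,-3,0,0,0],[1,8,0,-7,0,0,0],[1,12,0,-11,0,0,0],[1,16,0,-15,0,0,0],[1,20,0,-19,0,0,0]],
])

```text
time_s: 16.75
tcp_pos: [0.5504, 0.1572, 0.2515]
ee_rot: [[0.057, -0.998, -0.0], [-0.998, -0.057, -0.0], [0.0, 0.0, -1.0]]
wrist_force: [-0.3, 0.2, 0.1]
gripper_width: 0.007
gripper_force: 0.0
```

```bash
python3 st.py;python3 rim.py
```

```text
t 16.75 p [0.5504 0.1572 0.2515] j [ 32.2  15.3  -3.    0.  -71.6 -28.9] w 0.007 gf 0.0 F [-0.3  0.2  0.1] M [-0.01  0.03  0.01]
xaxis [ 0.057 -0.998  0.   ] yaw_y -176.8 zaxis [-0. -0. -1.]
u -0.1224 x 0.0001
side [(np.float64(2.02), np.float32(39.7)), (np.float64(2.03), np.float32(39.2)), (np.float64(2.01), np.float32(39.0)), (np.float64(2.04), np.float32(38.6)), (np.float64(1.26), np.float32(37.1)), (np.float64(1.27), np.float32(36.9))]
```

The hood hasn't moved (2.02) and the tips slipped over the edge, because a vertical finger only catches the rounded top. I'll tilt the tool so the fingertips push squarely on the pad.

Request:
servo_tool([
  [[1,0,0,-40,0,0,0],[1,-40,0,-70,0,0,0],[1,-80,0,-70,0,0.1,0],[1,-115,0,-60,0,0.24,0],[1,-130,0,-50,0,0.38,0]],
])

```text
time_s: 17.3
tcp_pos: [0.5432, 0.29, 0.3025]
ee_rot: [[0.053, -0.998, 0.025], [-0.926, -0.058, -0.373], [0.373, -0.004, -0.928]]
wrist_force: [1.1, -0.8, -0.6]
gripper_width: 0.004
gripper_force: 0.0
```

```bash
python3 st.py .542 .287 .24
```

```text
t 17.3 p [0.5432 0.29   0.3025] j [ 50.7  25.    9.6  14.8 -90.9 -49.3] w 0.004 gf 0.0 F [ 1.1 -0.8 -0.6] M [0.74 0.1  0.03]
xaxis [ 0.053 -0.926  0.373] yaw_y -176.6 zaxis [ 0.025 -0.373 -0.928]
shift mm [-20.6   1.6  59.1]
u -0.2555 x 0.0012
```

Request:
servo_tool([
  [[1,0,0,0,0,0.134,0],[1,0,0,0,0,0.268,0],[1,-6,0,18,0,0.402,0],[1,-12,0,36,0,0.536,0],[1,-20,1,55,0,0.67,0]],
])

```text
time_s: 17.8
tcp_pos: [0.5424, 0.2864, 0.2427]
ee_rot: [[0.027, -0.998, 0.051], [-0.493, -0.058, -0.868], [0.869, -0.002, -0.494]]
wrist_force: [0.3, -0.3, -0.7]
gripper_width: 0.009
gripper_force: 0.0
```

```bash
python3 st.py .5485 .196 .218;python3 st.py .5605 -.005 .225|tail -2
```

```text
t 17.8 p [0.5424 0.2864 0.2427] j [  57.1   41.1    4.2   32.2 -105.3  -60.7] w 0.009 gf 0.0 F [ 0.3 -0.3 -0.7] M [1.88 0.18 0.04]
xaxis [ 0.027 -0.493  0.869] yaw_y -176.7 zaxis [ 0.051 -0.868 -0.494]
shift mm [23.3 -0.8 91. ]
u -0.2519 x 0.0002
shift mm [128.8  -1.2 262.6]
u -0.2519 x 0.0002
```

Request:
servo_tool([
  [[1,10,0,35,0,0,0],[1,20,0,68,0,0,0],[1,24,0,85,0,0,0],[1,29,0,94,0,0,0],[1,33,0,101,0,0,0]],
])

```text
time_s: 18.3
tcp_pos: [0.5484, 0.1815, 0.2215]
ee_rot: [[0.028, -0.998, 0.05], [-0.497, -0.057, -0.866], [0.867, -0.001, -0.498]]
wrist_force: [0.8, 0.6, 1.0]
gripper_width: 0.004
gripper_force: 0.0
```

```bash
python3 st.py;python3 rim.py
```

```text
t 18.3 p [0.5484 0.1815 0.2215] j [ 51.4  35.8 -10.   35.5 -95.4 -62.2] w 0.004 gf 0.0 F [0.8 0.6 1. ] M [ 1.77  0.21 -0.01]
xaxis [ 0.028 -0.497  0.867] yaw_y -176.7 zaxis [ 0.05  -0.866 -0.498]
u -0.1468 x -0.0004
side [(np.float64(2.01), np.float32(39.9)), (np.float64(2.02), np.float32(39.8)), (np.float64(2.03), np.float32(39.7)), (np.float64(2.04), np.float32(38.6)), (np.float64(2.0), np.float32(37.7)), (np.float64(1.26), np.float32(37.1))]
```

Request:
servo_tool([
  [[1,4,0,7,0,0,0],[1,7,0,12,0,0,0],[1,10,0,17,0,0,0],[1,13,0,22,0,0,0],[1,16,0,27,0,0,0]],
])

```text
time_s: 18.85
tcp_pos: [0.55, 0.1507, 0.2218]
ee_rot: [[0.028, -0.998, 0.05], [-0.497, -0.058, -0.866], [0.867, -0.001, -0.498]]
wrist_force: [-0.2, 4.6, 1.6]
gripper_width: 0.006
gripper_force: 1.8
```

```bash
python3 st.py;python3 rim.py
```

```text
t 18.85 p [0.55   0.1507 0.2218] j [ 49.5  34.1 -13.4  37.  -93.1 -62.2] w 0.006 gf 1.8038131835055538 F [-0.2  4.6  1.6] M [1.98 0.22 0.05]
xaxis [ 0.028 -0.497  0.867] yaw_y -176.7 zaxis [ 0.05  -0.866 -0.498]
u -0.116 x -0.0007
side [(np.float64(1.87), np.float32(40.0)), (np.float64(1.88), np.float32(39.7)), (np.float64(1.86), np.float32(38.6)), (np.float64(1.89), np.float32(37.3)), (np.float64(1.26), np.float32(37.0)), (np.float64(1.27), np.float32(36.8))]
```

Now the hood moves: 1.87 rad at 4.6 N. Keep pushing.

Request:
servo_tool([
  [[1,4.5,0,8,0,0,0],[1,9,0,16,0,0,0],[1,14,0,24,0,0,0],[1,18,0,32,0,0,0],[1,23,0,40,0,0,0]],
])

```text
time_s: 19.4
tcp_pos: [0.5526, 0.1039, 0.222]
ee_rot: [[0.028, -0.998, 0.05], [-0.496, -0.057, -0.866], [0.868, -0.0, -0.497]]
wrist_force: [0.1, 5.1, 2.0]
gripper_width: 0.006
gripper_force: 2.2
```

```bash
python3 st.py;python3 rim.py
```

```text
t 19.4 p [0.5526 0.1039 0.222 ] j [ 46.2  31.9 -18.2  39.4 -89.9 -62. ] w 0.006 gf 2.191127038677223 F [0.1 5.1 2. ] M [1.66 0.19 0.04]
xaxis [ 0.028 -0.496  0.868] yaw_y -176.7 zaxis [ 0.05  -0.866 -0.497]
u -0.0691 x -0.001
side [(np.float64(1.6), np.float32(38.7)), (np.float64(1.59), np.float32(37.6)), (np.float64(1.61), np.float32(35.5)), (np.float64(1.58), np.float32(34.8)), (np.float64(1.25), np.float32(34.3)), (np.float64(1.26), np.float32(34.2))]
```

Request:
servo_tool([
  [[1,5,0,8,0,0,0],[1,10,0,16,0,0,0],[1,15,0,24,0,0,0],[1,19,0,32,0,0,0],[1,24,0,40,0,0,0]],
])

```text
time_s: 19.95
tcp_pos: [0.5552, 0.0571, 0.2229]
ee_rot: [[0.028, -0.998, 0.049], [-0.496, -0.057, -0.866], [0.868, -0.0, -0.497]]
wrist_force: [0.3, 2.5, 5.6]
gripper_width: 0.003
gripper_force: 2.2
```

```bash
python3 st.py;python3 rim.py
```

```text
t 19.95 p [0.5552 0.0571 0.2229] j [ 42.6  29.8 -22.5  42.3 -86.7 -61.8] w 0.003 gf 2.2227492727688514 F [0.3 2.5 5.6] M [1.02 0.04 0.07]
xaxis [ 0.028 -0.496  0.868] yaw_y -176.7 zaxis [ 0.049 -0.866 -0.497]
u -0.0222 x -0.0014
side [(np.float64(1.25), np.float32(34.9)), (np.float64(1.26), np.float32(32.7)), (np.float64(1.24), np.float32(32.2)), (np.float64(1.27), np.float32(24.6)), (np.float64(1.64), np.float32(22.9)), (np.float64(1.65), np.float32(22.8))]
```

Request:
servo_tool([
  [[1,5,0,8,0,0,0],[1,10,0,16,0,0,0],[1,15,0,24,0,0,0],[1,20,0,32,0,0,0],[1,25,0,40,0,0,0]],
])

```text
time_s: 20.5
tcp_pos: [0.5578, 0.0101, 0.2242]
ee_rot: [[0.028, -0.998, 0.049], [-0.497, -0.057, -0.866], [0.867, -0.0, -0.498]]
wrist_force: [0.1, 0.5, 2.0]
gripper_width: 0.008
gripper_force: 1.2
```

```bash
python3 st.py;python3 rim.py
```

```text
t 20.5 p [0.5578 0.0101 0.2242] j [ 38.5  27.9 -26.3  45.5 -83.6 -61.3] w 0.008 gf 1.1922669227351435 F [0.1 0.5 2. ] M [1.36 0.12 0.17]
xaxis [ 0.028 -0.497  0.867] yaw_y -176.7 zaxis [ 0.049 -0.866 -0.498]
u 0.0249 x -0.0017
side [(np.float64(1.9), np.float32(33.9)), (np.float64(1.23), np.float32(33.9)), (np.float64(1.24), np.float32(33.5)), (np.float64(1.89), np.float32(33.0)), (np.float64(1.91), np.float32(32.4)), (np.float64(1.88), np.float32(31.1))]
```

Request:
servo_tool([
  [[1,5,0,7,0,0,0],[1,10,0,14,0,0,0],[1,15,0,21,0,0,0],[1,18,0,26,0,0,0],[1,18,0,26,0,0,0]],
])

```text
time_s: 21.05
tcp_pos: [0.5592, -0.0215, 0.2268]
ee_rot: [[0.028, -0.998, 0.048], [-0.497, -0.056, -0.866], [0.867, 0.001, -0.498]]
wrist_force: [-0.1, 0.3, 0.5]
gripper_width: 0.006
gripper_force: 0.0
```

```bash
python3 st.py;python3 rim.py
```

```text
t 21.05 p [ 0.5592 -0.0215  0.2268] j [ 35.5  26.7 -28.5  47.8 -81.7 -60.8] w 0.006 gf 0.0 F [-0.1  0.3  0.5] M [ 1.85  0.18 -0.03]
xaxis [ 0.028 -0.497  0.867] yaw_y -176.8 zaxis [ 0.048 -0.866 -0.498]
u 0.0565 x -0.0023
side [(np.float64(1.71), np.float32(34.5)), (np.float64(1.85), np.float32(34.3)), (np.float64(1.86), np.float32(33.9)), (np.float64(1.7), np.float32(33.6)), (np.float64(1.84), np.float32(33.0)), (np.float64(1.87), np.float32(32.8))]
```

Contact is lost and the force is about zero, so the hood is sinking on its own. Lift clear, straighten the tool and go over the pad.

Request:
servo_tool([
  [[1,30,0,-17,0,0,0],[1,60,0,-35,0,-0.1,0],[1,90,0,-52,0,-0.24,0],[1,90,0,-52,0,-0.38,0],[1,90,0,-52,0,-0.52,0]],
])

```text
time_s: 21.6
tcp_pos: [0.5601, -0.019, 0.3328]
ee_rot: [[0.049, -0.998, 0.033], [-0.865, -0.059, -0.498], [0.499, -0.004, -0.866]]
wrist_force: [0.2, -0.3, -0.5]
gripper_width: 0.004
gripper_force: 0.0
```

```bash
python3 st.py .569 -.134 .31;python3 rim.py
```

```text
t 21.6 p [ 0.5601 -0.019   0.3328] j [ 28.9  13.6  -9.6  27.2 -81.6 -33.2] w 0.004 gf 0.0 F [ 0.2 -0.3 -0.5] M [1.02 0.17 0.04]
xaxis [ 0.049 -0.865  0.499] yaw_y -176.6 zaxis [ 0.033 -0.498 -0.866]
shift mm [88.6 -2.  77.3]
u 0.054 x -0.0013
side [(np.float64(1.42), np.float32(31.5)), (np.float64(0.51), np.float32(29.8)), (np.float64(1.75), np.float32(29.5)), (np.float64(0.5), np.float32(29.4)), (np.float64(0.52), np.float32(28.3)), (np.float64(0.49), np.float32(27.9))]
```

Request:
servo_tool([
  [[1,20,0,15,0,-0.13,0],[1,42,-1,35,0,-0.26,0],[1,65,-2,56,0,-0.39,0],[1,88,-2,77,0,-0.52,0],[1,88,-2,77,0,-0.52,0]],
])

```text
time_s: 22.15
tcp_pos: [0.5677, -0.1414, 0.3087]
ee_rot: [[0.045, -0.999, 0.0], [-0.999, -0.045, -0.008], [0.008, -0.0, -1.0]]
wrist_force: [0.3, 1.5, 0.4]
gripper_width: 0.004
gripper_force: 0.0
```

```bash
python3 st.py .569 -.134 .2;python3 rim.py
```

```text
t 22.15 p [ 0.5677 -0.1414  0.3087] j [  2.1  15.1   4.5   0.5 -79.4   0.4] w 0.004 gf 0.0 F [0.3 1.5 0.4] M [ 0.1   0.11 -0.04]
xaxis [ 0.045 -0.999  0.008] yaw_y -177.4 zaxis [ 0.    -0.008 -1.   ]
shift mm [ -8.3  -1.6 108.6]
u 0.1767 x -0.0014
side [(np.float64(0.51), np.float32(27.1)), (np.float64(0.52), np.float32(25.2)), (np.float64(0.5), np.float32(25.1)), (np.float64(0.28), np.float32(23.6)), (np.float64(0.29), np.float32(23.4)), (np.float64(0.65), np.float32(22.7))]
```

Request:
servo_tool([
  [[1,0,0,0,0,0,0],[1,0,0,0,0,0,0],[1,0,0,0,0,0,0],[1,0,0,0,0,0,0],[1,0,0,0,0,0,0]],
])

```text
time_s: 22.7
tcp_pos: [0.5683, -0.1335, 0.3091]
ee_rot: [[0.059, -0.998, 0.001], [-0.998, -0.059, -0.01], [0.01, 0.0, -1.0]]
wrist_force: [-0.4, 0.2, -0.2]
gripper_width: 0.005
gripper_force: 0.0
```

Request:
servo_tool([
  [[1,0,0,0,0,0,0],[1,0,0,0,0,0,0],[1,0,0,0,0,0,0],[1,0,0,0,0,0,0],[1,0,0,0,0,0,0]],
])

```text
time_s: 23.2
tcp_pos: [0.5681, -0.1348, 0.309]
ee_rot: [[0.057, -0.998, 0.001], [-0.998, -0.057, -0.01], [0.01, 0.0, -1.0]]
wrist_force: [0.7, -0.3, -0.1]
gripper_width: 0.01
gripper_force: 0.0
```

```bash
python3 rim.py
```

```text
side [(np.float64(0.57), np.float32(29.1)), (np.float64(0.58), np.float32(28.7)), (np.float64(0.29), np.float32(26.7)), (np.float64(0.3), np.float32(26.7)), (np.float64(0.28), np.float32(25.9)), (np.float64(0.31), np.float32(25.8))]
```

Request:
servo_tool([
  [[1,0,0,0,0,0,0],[1,0,0,0,0,0,0],[1,0,0,0,0,0,0],[1,0,0,0,0,0,0],[1,0,0,0,0,0,0]],
])

```text
time_s: 23.75
tcp_pos: [0.5681, -0.1348, 0.309]
ee_rot: [[0.057, -0.998, 0.001], [-0.998, -0.057, -0.01], [0.01, 0.0, -1.0]]
wrist_force: [-0.5, 0.3, -0.2]
gripper_width: 0.006
gripper_force: 0.0
```

Request:
servo_tool([
  [[1,0,0,0,0,0,0],[1,0,0,0,0,0,0],[1,0,0,0,0,0,0],[1,0,0,0,0,0,0],[1,0,0,0,0,0,0]],
])

```text
time_s: 24.25
tcp_pos: [0.5681, -0.1347, 0.309]
ee_rot: [[0.057, -0.998, 0.001], [-0.998, -0.057, -0.01], [0.01, 0.0, -1.0]]
wrist_force: [-0.0, -0.5, -1.3]
gripper_width: 0.007
gripper_force: 0.0
```

Request:
servo_tool([
  [[1,0,0,15,0,0,0],[1,0,0,30,0,0,0],[1,0,0,45,0,0,0],[1,0,0,60,0,0,0],[1,0,0,75,0,0,0]],
])

```text
time_s: 24.75
tcp_pos: [0.5682, -0.1355, 0.2335]
ee_rot: [[0.057, -0.998, 0.001], [-0.998, -0.057, -0.01], [0.01, -0.0, -1.0]]
wrist_force: [-0.6, 0.1, -0.3]
gripper_width: 0.007
gripper_force: 0.0
```

```bash
python3 st.py; python3 rim.py
```

```text
t 24.75 p [ 0.5682 -0.1355  0.2335] j [  2.8  17.   -3.5   0.6 -69.4   0.3] w 0.007 gf 0.0 F [-0.6  0.1 -0.3] M [0.11 0.13 0.01]
xaxis [ 0.057 -0.998  0.01 ] yaw_y -176.7 zaxis [ 0.001 -0.01  -1.   ]
u 0.1708 x -0.0005
side [(np.float64(0.57), np.float32(23.3)), (np.float64(0.58), np.float32(22.4)), (np.float64(0.56), np.float32(22.2)), (np.float64(0.59), np.float32(20.2)), (np.float64(0.55), np.float32(19.5)), (np.float64(0.54), np.float32(14.9))]
```

Request:
servo_tool([
  [[1,0,0,5,0,0,0],[1,0,0,10,0,0,0],[1,0,0,15,0,0,0],[1,0,0,20,0,0,0],[1,0,0,25,0,0,0]],
])

```text
time_s: 25.3
tcp_pos: [0.5683, -0.1358, 0.2089]
ee_rot: [[0.057, -0.998, 0.001], [-0.998, -0.057, -0.01], [0.01, -0.0, -1.0]]
wrist_force: [-0.2, -0.2, -0.4]
gripper_width: 0.008
gripper_force: 0.0
```

Request:
servo_tool([
  [[1,0,0,2,0,0,0],[1,0,0,4,0,0,0],[1,0,0,6,0,0,0],[1,0,0,7,0,0,0],[1,0,0,8,0,0,0]],
])

```text
time_s: 25.8
tcp_pos: [0.5683, -0.1358, 0.201]
ee_rot: [[0.057, -0.998, 0.001], [-0.998, -0.057, -0.01], [0.01, -0.0, -1.0]]
wrist_force: [-0.2, -0.0, -0.0]
gripper_width: 0.005
gripper_force: 0.0
```

```bash
python3 st.py
```

```text
t 25.8 p [ 0.5683 -0.1358  0.201 ] j [  2.8  18.3  -6.5   0.6 -65.2   0.2] w 0.005 gf 0.0 F [-0.2 -0.  -0. ] M [ 0.02  0.02 -0.04]
xaxis [ 0.057 -0.998  0.01 ] yaw_y -176.7 zaxis [ 0.001 -0.01  -1.   ]
u 0.1711 x -0.0005
```

Request:
servo_tool([
  [[1,0,0,1,0,0,0],[1,0,0,2,0,0,0],[1,0,0,3,0,0,0],[1,0,0,4,0,0,0],[1,0,0,5,0,0,0]],
])

```text
time_s: 26.3
tcp_pos: [0.5682, -0.1359, 0.1959]
ee_rot: [[0.057, -0.998, 0.001], [-0.998, -0.057, -0.01], [0.01, -0.0, -1.0]]
wrist_force: [0.0, -0.3, -0.6]
gripper_width: 0.003
gripper_force: 0.0
```

```bash
python3 st.py; python3 rim.py
```

```text
t 26.3 p [ 0.5682 -0.1359  0.1959] j [  2.8  18.5  -6.9   0.6 -64.6   0.2] w 0.003 gf 0.0 F [ 0.  -0.3 -0.6] M [ 0.07  0.09 -0.05]
xaxis [ 0.057 -0.998  0.01 ] yaw_y -176.7 zaxis [ 0.001 -0.01  -1.   ]
u 0.1712 x -0.0005
side [(np.float64(2.05), np.float32(22.5)), (np.float64(2.04), np.float32(21.9)), (np.float64(0.31), np.float32(21.8)), (np.float64(0.5), np.float32(21.5)), (np.float64(0.49), np.float32(21.4)), (np.float64(0.32), np.float32(20.9))]
```

Request:
servo_tool([
  [[1,0,0,1,0,0,0],[1,0,0,2,0,0,0],[1,0,0,3,0,0,0],[1,0,0,4,0,0,0],[1,0,0,5,0,0,0]],
])

```text
time_s: 26.85
tcp_pos: [0.5682, -0.1359, 0.1909]
ee_rot: [[0.057, -0.998, 0.001], [-0.998, -0.057, -0.01], [0.01, 0.0, -1.0]]
wrist_force: [-0.3, 0.7, 0.7]
gripper_width: 0.008
gripper_force: 0.0
```

```bash
python3 st.py; python3 - <<'E'
from station import r
import pickle,numpy as np,cv2
c=r.capture("side");o=pickle.load(open("c0.pkl","rb"))["side"]
D=np.abs(c["pixels"].astype(int)-o["pixels"]).mean(2)
# coarse map of change over the mill/hood region rows 95..260, cols 205..300
print(cv2.resize(D[95:260,205:300].astype(np.float32),(10,17),interpolation=cv2.INTER_AREA).astype(int))
print(cv2.resize(cv2.cvtColor(c["pixels"],7)[95:260,205:300],(10,17),interpolation=cv2.INTER_AREA))
E
```

```text
t 26.85 p [ 0.5682 -0.1359  0.1909] j [  2.8  18.7  -7.4   0.6 -63.9   0.2] w 0.008 gf 0.0 F [-0.3  0.7  0.7] M [ 0.03  0.13 -0.04]
xaxis [ 0.057 -0.998  0.01 ] yaw_y -176.7 zaxis [ 0.001 -0.01  -1.   ]
u 0.1712 x -0.0005
[[ 47  39  29  20  11   7  33  39   6   5]
 [ 67  55  38  27  25  19  31  36  18   5]
 [ 56  49  50  35  36  16  29  30  15   7]
 [ 15   9  44  34  39  22  38  53  49   7]
 [ 17   8  55  66  66  39  28  51  59   7]
 [ 18   9  66  68  62  34  20  53  52   7]
 [ 19  10  58  71  63  32  28  56  45   7]
 [ 19  15  61  93 102 101  66  25  26   7]
 [ 16  27  32  16  14  22  43  72  23   7]
 [ 13  28  33  17  15  11  47  87  27  51]
 [ 49  38  33  17  49  28  36  60  16  42]
 [102  71  43  49  60  39  73  52  43   5]
 [116  56  55  22  29  42  57  66  50   5]
 [111  65  31  43  49  51  45  76  43   4]
 [ 52  39  36  41  35  33  22  63  25   5]
 [ 53  14  13  24  19  24  27  30   5   4]
 [ 54  44   7   5   4   4   4   4   4   4]]
[[109 118 127 135 143 149 123 122 131 107]
 [ 91  96 105 115 142 154 116 130 163 116]
 [ 98  83  85 122 154 145 111 138 163 158]
 [138 135  80  99 102  79  61 143 163 161]
 [136 135 128 173 173 145  82 134 163 162]
 [137 137 144 176 170 140 100 163 163 161]
 [139 138 142 137 130 131 105 163 161 161]
 [140 129  73  65  61  64  99 144 155 160]
 [142 104  67  64  64  55  92 142 132 160]
 [146  99  61  64  62  50  94 146 112 161]
 [104  80  60  55  53  56  77 143  87 136]
 [ 47  51  67  67  67  68  48  74  55  98]
 [ 28  88 105  52  57  36  12  19  47  96]
 [ 25  46  55  18  19  16  30  21  53  97]
 [ 85  69  64  50  50  48  63  45  72  98]
 [ 97  68  66  63  52  63  62  65  96  98]
 [104  99  99  95  86  93  92  88  98  98]]
```

Request:
servo_tool([
  [[1,0,0,1,0,0,0],[1,0,0,2,0,0,0],[1,0,0,3,0,0,0],[1,0,0,4,0,0,0],[1,0,0,5,0,0,0]],
])

```text
time_s: 27.4
tcp_pos: [0.5682, -0.136, 0.1859]
ee_rot: [[0.057, -0.998, 0.001], [-0.998, -0.057, -0.01], [0.01, -0.0, -1.0]]
wrist_force: [0.2, 1.0, -0.8]
gripper_width: 0.001
gripper_force: 0.0
```

```bash
python3 st.py
```

```text
t 27.4 p [ 0.5682 -0.136   0.1859] j [  2.7  19.   -7.8   0.6 -63.3   0.2] w 0.001 gf 0.0 F [ 0.2  1.  -0.8] M [ 0.05  0.13 -0.01]
xaxis [ 0.057 -0.998  0.01 ] yaw_y -176.7 zaxis [ 0.001 -0.01  -1.   ]
u 0.1713 x -0.0005
```

Request:
servo_tool([
  [[1,0,0,1,0,0,0],[1,0,0,2,0,0,0],[1,0,0,3,0,0,0],[1,0,0,4,0,0,0],[1,0,0,5,0,0,0]],
])

```text
time_s: 27.9
tcp_pos: [0.5682, -0.136, 0.1809]
ee_rot: [[0.057, -0.998, 0.001], [-0.998, -0.057, -0.01], [0.01, 0.0, -1.0]]
wrist_force: [-1.2, 0.0, -0.7]
gripper_width: 0.007
gripper_force: 0.0
```

```bash
python3 st.py; python3 - <<'E'
# hood angle from full wireframe vs gradient, in side, top and wrist views
from station import r
import numpy as np,cv2
from rim import M,X,U,Z
ths=np.arange(-.02,2.06,.02)
L=lambda A,B:A+(B-A)*np.linspace(0,1,40)[:,None]
for nme in("side","top","wrist"):
    c=r.capture(nme);g=cv2.GaussianBlur(cv2.cvtColor(c["pixels"],7).astype(np.float32),(0,0),1)
    gx=cv2.Sobel(g,5,1,0);gy=cv2.Sobel(g,5,0,1);sc=[]
    for th in ths:
        e=np.cos(th)*U+np.sin(th)*Z;n=-np.sin(th)*U+np.cos(th)*Z
        C=lambda w,s,k:M+w*X+s*e+k*n
        s=[]
        for A,B in((C(-.085,.19,0),C(.085,.19,0)),(C(-.085,.19,.074),C(.085,.19,.074)),(C(-.085,0,.074),C(.085,0,.074)),(C(-.085,0,.074),C(-.085,.19,.074)),(C(.085,0,.074),C(.085,.19,.074)),(C(.085,0,0),C(.085,.19,0)),(C(-.085,0,0),C(-.085,.19,0))):
            q=L(A,B)@c["R"].T+c["t"];K=c["camera_matrix"]
            if nme=="wrist":
                rr=np.hypot(q[:,0],q[:,1]);q=K[:2,2]+K[0,0]*q[:,:2]/rr[:,None]*np.arctan2(rr,q[:,2])[:,None]
            else: q=q@K.T;q=q[:,:2]/q[:,2:]
            q=q.astype(np.float32);t=np.gradient(q,axis=0);t/=np.linalg.norm(t,axis=1)[:,None]+1e-6
            f=lambda im:cv2.remap(im,q[:,:1].copy(),q[:,1:].copy(),1).ravel()
            s.append(np.clip(abs(-f(gx)*t[:,1]+f(gy)*t[:,0]),0,60).mean())
        sc.append(np.mean(s))
    sc=np.array(sc);k=np.argsort(-sc)[:6];print(nme,[(ths[i].round(2),round(float(sc[i]),1)) for i in k],"med",np.median(sc).round(1))
E
```

```text
t 27.9 p [ 0.5682 -0.136   0.1809] j [  2.7  19.2  -8.2   0.6 -62.6   0.2] w 0.007 gf 0.0 F [-1.2  0.  -0.7] M [0.05 0.09 0.01]
xaxis [ 0.057 -0.998  0.01 ] yaw_y -176.7 zaxis [ 0.001 -0.01  -1.   ]
u 0.1713 x -0.0005
side [(np.float64(0.16), 36.7), (np.float64(0.14), 36.2), (np.float64(0.18), 35.5), (np.float64(0.02), 35.4), (np.float64(0.26), 35.4), (np.float64(0.0), 35.1)] med 21.5
top [(np.float64(1.44), 27.8), (np.float64(1.48), 27.6), (np.float64(1.46), 27.5), (np.float64(0.92), 25.6), (np.float64(1.54), 25.5), (np.float64(0.9), 25.3)] med 20.3
wrist [(np.float64(0.08), 23.1), (np.float64(0.06), 21.8), (np.float64(0.12), 19.7), (np.float64(0.36), 17.3), (np.float64(0.38), 17.0), (np.float64(0.1), 16.8)] med 2.0
```

The wrist view fits the hood at 0.08 rad, resting on the catch. The closed fingertips evidently sit about 23 mm higher than nominal, which explains the earlier slip too. Contact is imminent, so press on gently.

Request:
servo_tool([
  [[1,0,0,1.5,0,0,0],[1,0,0,3,0,0,0],[1,0,0,4.5,0,0,0],[1,0,0,6,0,0,0],[1,0,0,7,0,0,0]],
])

```text
time_s: 28.55
tcp_pos: [0.5686, -0.1366, 0.1779]
ee_rot: [[0.058, -0.998, 0.003], [-0.998, -0.058, -0.012], [0.012, -0.002, -1.0]]
wrist_force: [-6.1, 2.9, 17.6]
gripper_width: 0.008
gripper_force: 8.8
```

```bash
python3 st.py
```

```text
t 28.55 p [ 0.5686 -0.1366  0.1779] j [  2.7  19.3  -8.5   0.8 -62.    0.2] w 0.008 gf 8.843321989261312 F [-6.1  2.9 17.6] M [ 0.75  2.08 -0.07]
xaxis [ 0.058 -0.998  0.012] yaw_y -176.7 zaxis [ 0.003 -0.012 -1.   ]
u 0.1719 x -0.0002
```

Request:
servo_tool([
  [[1,0,0,1,0,0,0],[1,0,0,2,0,0,0],[1,0,0,2,0,0,0],[1,0,0,3,0,0,0],[1,0,0,3,0,0,0]],
])

```text
time_s: 29.05
tcp_pos: [0.5687, -0.1381, 0.1738]
ee_rot: [[0.058, -0.998, 0.003], [-0.998, -0.058, -0.014], [0.014, -0.002, -1.0]]
wrist_force: [-2.4, -4.5, 7.1]
gripper_width: 0.006
gripper_force: 3.6
```

```bash
python3 st.py
```

```text
t 29.05 p [ 0.5687 -0.1381  0.1738] j [  2.6  19.5  -8.9   0.9 -61.5   0.2] w 0.006 gf 3.586458552917975 F [-2.4 -4.5  7.1] M [-1.49  0.65 -0.01]
xaxis [ 0.058 -0.998  0.014] yaw_y -176.7 zaxis [ 0.003 -0.014 -1.   ]
u 0.1735 x -0.0001
```

Request:
servo_tool([
  [[1,0,0,2,0,0,0],[1,0,0,4,0,0,0],[1,0,0,5,0,0,0],[1,0,0,6,0,0,0],[1,0,0,7,0,0,0]],
])

```text
time_s: 29.55
tcp_pos: [0.5682, -0.1362, 0.1659]
ee_rot: [[0.058, -0.998, 0.001], [-0.998, -0.058, -0.011], [0.011, -0.0, -1.0]]
wrist_force: [-4.1, 1.0, 13.5]
gripper_width: 0.008
gripper_force: 6.8
```

```bash
python3 st.py
```

```text
t 29.55 p [ 0.5682 -0.1362  0.1659] j [  2.7  19.9  -9.5   0.7 -60.6   0.2] w 0.008 gf 6.763416691683233 F [-4.1  1.  13.5] M [ 0.61  1.55 -0.03]
xaxis [ 0.058 -0.998  0.011] yaw_y -176.7 zaxis [ 0.001 -0.011 -1.   ]
u 0.1715 x -0.0006
```

Near the shut height. A little more to bottom out, then lift off and check.

Request:
servo_tool([
  [[1,0,0,1,0,0,0],[1,0,0,2,0,0,0],[1,0,0,3,0,0,0],[1,0,0,3,0,0,0],[1,0,0,3,0,0,0]],
])

```text
time_s: 30.05
tcp_pos: [0.5683, -0.1363, 0.1658]
ee_rot: [[0.059, -0.998, 0.003], [-0.998, -0.059, -0.012], [0.012, -0.002, -1.0]]
wrist_force: [-7.8, 2.7, 21.0]
gripper_width: 0.001
gripper_force: 10.4
```

Request:
servo_tool([
  [[1,0,0,-10,0,0,0],[1,0,0,-30,0,0,0],[1,0,0,-60,0,0,0],[1,0,0,-90,0,0,0],[1,0,0,-110,0,0,0]],
])

```text
time_s: 30.55
tcp_pos: [0.5687, -0.1348, 0.2726]
ee_rot: [[0.057, -0.998, 0.002], [-0.998, -0.057, -0.01], [0.01, -0.002, -1.0]]
wrist_force: [0.8, -0.0, -0.4]
gripper_width: 0.008
gripper_force: 0.0
```

Request:
servo_tool([
  [[1,0,0,0,0,0,0],[1,0,0,0,0,0,0],[1,0,0,0,0,0,0],[1,0,0,0,0,0,0],[1,0,0,0,0,0,0]],
])

```text
time_s: 31.05
tcp_pos: [0.5678, -0.1351, 0.2699]
ee_rot: [[0.057, -0.998, -0.001], [-0.998, -0.057, -0.01], [0.01, 0.002, -1.0]]
wrist_force: [0.3, 0.2, 0.4]
gripper_width: 0.007
gripper_force: 0.0
```

```bash
python3 st.py; python3 - <<'E'
from station import r
import numpy as np,cv2,pickle
from rim import M,X,U,Z
ths=np.arange(-.06,.3,.01)
L=lambda A,B:A+(B-A)*np.linspace(0,1,40)[:,None]
for nme in("wrist","side"):
    c=r.capture(nme);g=cv2.GaussianBlur(cv2.cvtColor(c["pixels"],7).astype(np.float32),(0,0),1)
    gx=cv2.Sobel(g,5,1,0);gy=cv2.Sobel(g,5,0,1);sc=[]
    for th in ths:
        e=np.cos(th)*U+np.sin(th)*Z;n=-np.sin(th)*U+np.cos(th)*Z
        C=lambda w,s,k:M+w*X+s*e+k*n
        s=[]
        for A,B in((C(-.085,.19,0),C(.085,.19,0)),(C(-.085,.19,.074),C(.085,.19,.074)),(C(-.085,0,.074),C(.085,0,.074)),(C(-.085,0,.074),C(-.085,.19,.074)),(C(.085,0,.074),C(.085,.19,.074))):
            q=L(A,B)@c["R"].T+c["t"];K=c["camera_matrix"]
            if nme=="wrist":
                rr=np.hypot(q[:,0],q[:,1]);q=K[:2,2]+K[0,0]*q[:,:2]/rr[:,None]*np.arctan2(rr,q[:,2])[:,None]
            else: q=q@K.T;q=q[:,:2]/q[:,2:]
            q=q.astype(np.float32);t=np.gradient(q,axis=0);t/=np.linalg.norm(t,axis=1)[:,None]+1e-6
            f=lambda im:cv2.remap(im,q[:,:1].copy(),q[:,1:].copy(),1).ravel()
            s.append(np.clip(abs(-f(gx)*t[:,1]+f(gy)*t[:,0]),0,60).mean())
        sc.append(np.mean(s))
    sc=np.array(sc);k=np.argsort(-sc)[:5];print(nme,[(ths[i].round(2),round(float(sc[i]),1)) for i in k],"med",np.median(sc).round(1))
    if nme=="side":   # bystanders unchanged?
        o=pickle.load(open("c0.pkl","rb"))["side"]["pixels"].astype(int);D=abs(c["pixels"].astype(int)-o).mean(2)
        for k,(u,v) in dict(reagent=(197,318),wash=(277,318),beaker=(292,90)).items():print(k,D[v-12:v+12,u-12:u+12].mean().round(1))
E
```

```text
t 31.05 p [ 0.5678 -0.1351  0.2699] j [  2.8  15.9   0.1   0.6 -74.3   0.3] w 0.007 gf 0.0 F [0.3 0.2 0.4] M [0.05 0.11 0.01]
xaxis [ 0.057 -0.998  0.01 ] yaw_y -176.7 zaxis [-0.001 -0.01  -1.   ]
u 0.1703 x -0.0009
wrist [(np.float64(-0.06), 24.2), (np.float64(-0.01), 23.2), (np.float64(0.0), 21.1), (np.float64(-0.05), 20.5), (np.float64(0.06), 19.7)] med 12.8
side [(np.float64(0.29), 30.9), (np.float64(0.26), 29.0), (np.float64(0.18), 28.8), (np.float64(0.27), 28.8), (np.float64(0.19), 28.8)] med 25.7
reagent 12.8
wash 34.9
beaker 6.6
```

Request:
servo_tool([
  [[1,0,0,30,0,0,0],[1,0,0,60,0,0,0],[1,0,0,85,0,0,0],[1,0,0,97,0,0,0],[1,0,0,100,0,0,0]],
])

```text
time_s: 31.65
tcp_pos: [0.5675, -0.1362, 0.1696]
ee_rot: [[0.057, -0.998, -0.002], [-0.998, -0.057, -0.01], [0.01, 0.003, -1.0]]
wrist_force: [-0.3, 0.7, 0.3]
gripper_width: 0.003
gripper_force: 0.0
```

Request:
servo_tool([
  [[1,0,0,-20,0,0,0],[1,0,0,-60,0,0,0],[1,0,0,-100,0,0,0],[1,0,0,-120,0,0,0],[1,0,0,-120,0,0,0]],
])

```text
time_s: 32.15
tcp_pos: [0.5705, -0.1353, 0.297]
ee_rot: [[0.057, -0.998, 0.012], [-0.998, -0.057, -0.011], [0.012, -0.011, -1.0]]
wrist_force: [0.0, 0.6, -0.2]
gripper_width: 0.005
gripper_force: 0.0
```

```bash
python3 - <<'E'
from station import r
import pickle,numpy as np,cv2
for n,pts in(("side",dict(reagent=(197,318),wash=(277,318),beaker=(292,90))),("top",dict(reagent=(379,222),wash=(362,157),beaker=(134,186)))):
    c=cv2.cvtColor(r.capture(n)["pixels"],7);o=cv2.cvtColor(pickle.load(open("c0.pkl","rb"))[n]["pixels"],7)
    for k,(u,v) in pts.items():
        m=cv2.matchTemplate(c[v-35:v+35,u-35:u+35],o[v-14:v+14,u-14:u+14],cv2.TM_CCOEFF_NORMED);_,s,_,l=cv2.minMaxLoc(m);print(n,k,round(s,2),l[0]-21,l[1]-21)
E
```

```text
side reagent 0.93 0 0
side wash 0.45 -11 -18
side beaker 1.0 0 0
top reagent 0.86 0 0
top wash 0.54 0 0
top beaker 1.0 0 0
```

The hood stays down: the re-touch at 0.1696 found nothing. The reagent jar and beaker haven't moved. The washbottle match is weak, but its top-view position is unchanged. Handing in.

```bash
python3 -c "
from station import r
print(r.finish_job())"
```

```text
the job is handed in; nothing more can be done
None
```

I tightened the clamp knob fully (torque rose to 1.12 N m with no slip), then closed the hood and pressed it past the catch, where it held; the job is handed in at 32 s. My first push on the hood jammed and put up to 58 N on the closed fingers, and the washbottle check was weak in the last images (no shift in the top view, no match in the side view).

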